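Open the flip-top canister

ROBOT

A 6-joint arm with a two-finger parallel gripper is mounted at the origin on a cart in front of the work surface, level with it; the furniture and walls round the work are solid. World frame = base frame: x ahead of the robot, y to its left, z up, the work surface at z = 0. Lengths are in mm, angles in degrees, forces in N, time in s.
With the tool pointing down it reaches from about 300 to 850 mm from the base axis. Payload 4.2 kg.
Tool frame: the origin (TCP) lies at the very end of the fingers, on their centre line; the grasp point (between the pads) lies 19 mm behind it; z points along the fingers, x is the direction in which the jaws open and shut, and the axes are right-handed (so a half turn about z gives the same grasp; the last joint's range is limited). The gripper opens to 91 mm and grips with 3 to 60 N. Pads are 32 mm wide; open, the fingers measure 118 mm over their backs; the gripper's body (76 mm by 178 mm) begins 60 mm behind the grasp point.
Start: joints at [-77.464, 18.312, 89.639, -0, 72.044, -1.146], TCP at [136.012, -558.702, 174.576] pointing down, gripper open.
Joint ranges: [-177.97, 177.97], [-48.28, 115.42], [12.27, 149.76], [-77.06, 257.06], [2.81, 150.46], [-146.56, 146.56]. Speed limits (degrees/s): [147.25, 147.25, 180, 180, 180, 180].

INTERFACE

Orientations are given as [roll, pitch, yaw] about the fixed x, y, z axes, in that order (R = Rz(yaw) Ry(pitch) Rx(roll)).
In Python, from workcell import env gives the robot as it stands.
- The arm moves only by the tool servo_tool, never from a script. Its argument "plan" is a list of rows, each a list of 3 entries, a list of its own where there are three numbers: the turn, a rotation vector about the tool's x, y, z in degrees, then the shift along the tool's x, y, z in mm, then the finger opening in mm, from 0 to 91.2. In form: [[[ax, ay, az], [dx, dy, dz], claw], ...]. A call has exactly 10 rows; each row shifts and turns the pose as measured when the row begins, along the tool's axes as they then stand; what a row does not reach is not made up. A row lasts 1/8 s, in which the tool goes at most 62.5 mm and 10.7 degrees, less where a joint would pass 70% of its speed; a pose out of reach is approached as far as the arm can. A call with a gripper value outside its range is refused whole. The fingers move at their own pace and stop on an object; "squeeze" is the grip in N (left out, the last holds). Time passes only in rows, so rows that do not move let the fingers close, or fill a call up. It gives the time, the measured TCP pose, the force and the opening at its end, in the units of the state.
- env.state(): the state, without advancing time (a new reading comes with each control period).
- env.grab_frame(name): name is "scene" or "top" or "wrist"; returns a dict with "pixels" (480x640x3 uint8, red, green, blue), "intrinsics" (3x3 intrinsics, pixels), "eye" and "attitude" of the camera in the world. Camera axes: x right, y up, looking along -z (the intrinsics and any distortion apply to the point x, -y, -z); pixel columns grow to the right and rows downward; lengths in mm; the calibration is good to about 2 mm. A picture is of the moment at which its call begins. There is no depth.
- env.job_done(): hands the job in, once; it reports no verdict.
The state is a dict: "time_s": time; "qpos": joint angles; "qvel": joint speeds; "effort": joint torques, N m; "ee_pos": TCP position; "ee_rot": TCP orientation; "force": force on the tool from outside, world axes, zero at the start; "torque": the same for the moment, N m; "gripper_width": finger opening in mm.
Only numpy, scipy, OpenCV 4.12 (cv2) and the standard library are available. Lean on these libraries where they do the work, as an engineer would, in place of code of your own. Each camera call takes 0.05 s, during which the arm holds its last target.

TASK

Open the specimen canister: flip its hinged top cover all the way over so that it stays open, then unscrew the black quarter-turn cap beneath it (anticlockwise seen from above) and lift it off. Set the cap down upright, knob on top, on the bare bench without dropping it, and leave the other things on the bench where they are.

Things in the scene. Friction and masses are not known exactly. Their poses are not given: they have to be found in the camera images.
- canister: Fixed round metal canister: foot flange 140 mm across, body 110 mm across, 150 mm high with its cover shut. Origin: centre of the underside, on the bench top; z up. The hinge bracket stands at +x, 55 to 69 mm from the axis, up to 148 mm high; the shut cover's tongue projects at -x; the hinge line is along y.
- cover (a joint): Flip-top cover: flat steel disc 88 mm across, hinged 141 mm above the bench, hiding the cap. rad: 0 shut (level), 1.57 upright, 3.3 folded fully over behind the hinge (its stop). The hinge is nearly free: let go before upright the cover falls shut; let go well past upright (1.9 or more) it falls open by itself.
- cover_tongue (a point): Centre of the black tongue at the cover's free edge, by which it is lifted: 28 mm wide along the hinge line (pinch it across these sides), 12 mm thick, 40 mm long. 126 mm from the hinge line. Shut, it lies 145 mm above the bench, 64 mm from the canister's axis; its outer half overhangs free space. The frame turns with the cover: y along the hinge line, -x outward.
- cover_hinge (a point): Middle of the cover's hinge line: 62 mm from the canister's axis towards the canister's +x, 141 mm above the bench.
- cap_center (a point): Centre of the loose black cap, half-way up (24 mm above its underside); z up its axis, x along its two lugs and the grey rib on top. 48 mm high, about 0.11 kg. Round knob 48 mm in diameter, from 20 to 48 mm above the underside (grip across any diameter); below it a hub 52 mm across with two opposite lugs, 8 mm high, reaching 35 mm from the axis.
- collar (a point): On the canister's axis, at the top of the steel collar round the cap: 88 mm across, top 102.5 mm above the bench; axes as the canister's. The cap sits in it with its underside 85 mm above the bench (knob at 105 to 133 mm), 1 to 2 mm of play, its lugs under two claws of the collar: cap x axis 0 to 0.15 rad anticlockwise of the canister's x axis.
- claw (a point): A point on the collar's claw at the canister's +x, 35 mm from the axis, 102 mm above the bench (the other claw is opposite). The cap turns easily and does not rise; it lifts straight off when its x axis stands 1.0 to 2.1 rad anticlockwise (from above) of the canister's x axis; about 1.5 is best, a stop comes at about 2.25. Clockwise a stop comes almost at once.
- flask_center (a point): Bystander: loose conical glass flask, 61 mm across, 105 mm high; point on its axis 50 mm above its underside. Leave it.
- tweezers_center (a point): Bystander: loose steel tweezers lying flat, 124 mm long, 9 mm high; their centre. Leave them.
- rock_center (a point): Bystander: loose grey-brown rock, 59 x 69 mm, 40 mm high; its middle, 20 mm up. Leave it.
- bare_bench (a point): A point on the bench top near its front edge, to the right of the canister: the bench is bare for 45 mm all round it. One good place for the cap; any other bare part of the bench top serves as well. Obstacle: a fixed microscope, 0.43 m high, fills about x 0.46 to 0.90, y -0.17 to 0.05; pass in front of it or over it.

How it is judged (in metres and radians):
On the way, in this order (a step that is already met when the one before it is completed fails the run):
1. the cover is flipped right over while the cap still sits in the canister (value of joint cover above 2.3 rad and horizontal distance between cap_center and canister below 0.012 m and z of cap_center in the frame of canister below 0.118 m), for 0.2 s.
2. the cap is lifted clear of the canister's collar (z of cap_center in the frame of canister above 0.135 m), for 0.1 s.
At the end, for the whole second after the job is handed in: The cover is folded over behind its hinge (joint above 2.3 rad), and the cap stands at rest on the bench top, upright within 0.15 rad with its knob on top (its centre 18 to 30 mm above the bench) (value of joint cover above 2.3 rad and height (world z) of cap_center between 0.018 and 0.03 m and angle between cap_center's own z axis and vertical below 0.15 rad and linear speed of cap below 0.03 m/s); the robot touches nothing.
It fails at once if the cap is dropped (falls freely faster than 0.8 m/s) (linear speed of cap above 0.8 m/s and contact force between cap and the fingers below 0.1 N).
It fails at once if a bystander (flask, tweezers, rock) is shifted more than 30 mm (distance of any of flask_center, tweezers_center, rock_center from where it was at the start of the episode above 0.03 m).
It also fails if it takes over 70 s, if anything falls off the work surface, if the arm or the gripper's body presses on something with over 40 N, if the wrist force passes 120 N, or if a joint passes its speed limit or range.

## Working session

There is one attempt and no reset: what is moved stays moved. The work goes in short steps, Python scripts to look and compute and a tool call to move; the robot and the scene stay as the last step left them, time stands still between calls to the robot, and variables do not carry over. Pictures are saved under pics/ and viewed, and the job is handed in when it is done.

Besides the shell and the picture viewer there is one more tool, called after "Call:" as name(argument=value, ...), one argument or row to a line, values as JSON. servo_tool: Moves the arm, as the interface text tells. Its arguments: {"type":"object","properties":{"plan":{"type":"array"},"squeeze":{"type":"number"}},"required":["plan"]}

```bash
ls; mkdir -p pics
python3 - <<'E'
from workcell import env
import cv2
s=env.state(); print(s)
for n in ("scene","top","wrist"):
    f=env.grab_frame(n); cv2.imwrite(f"pics/{n}0.png",f["pixels"][:,:,::-1]); print(n,{k:v for k,v in f.items() if k!="pixels"})
E
```

```text
pics
{'time_s': 0.0, 'qpos': array([-7.74625574e+01,  1.83505501e+01,  8.97063776e+01, -7.31037370e-04,
        7.20417104e+01, -1.14677054e+00]), 'qvel': array([ 0.07518808, -0.0495352 ,  0.04988172, -0.01881918,  0.01442289,
       -0.02232559]), 'effort': array([ 6.78480192e-04, -4.12463343e+01, -2.31976962e+01,  7.28923618e-02,
        4.57210641e-02, -1.62722918e-04]), 'ee_pos': array([ 135.89375651, -558.13151124,  173.73145128]), 'ee_rot': array([-1.79998721e+02,  9.86321918e-02, -7.63155597e+01]), 'force': array([-0.0277086 ,  0.2514061 ,  0.30481362]), 'torque': array([-0.01507619, -0.00723254, -0.00025484]), 'gripper_width': 91.0486298132687}
scene {'intrinsics': array([[563.12107603,   0.        , 324.03220326],
       [  0.        , 563.12107603, 237.1221492 ],
       [  0.        ,   0.        ,   1.        ]]), 'eye': array([-181.14079664, 1331.35868703,  779.35754022]), 'attitude': array([  63.58993317,   -0.86077825, -149.33713334])}
top {'intrinsics': array([[441.76465931,   0.        , 318.19038392],
       [  0.        , 441.76465931, 245.51089205],
       [  0.        ,   0.        ,   1.        ]]), 'eye': array([ 422.04377113,  123.61443085, 1116.8562912 ]), 'attitude': array([  6.56180167,  -0.5131739 , -89.4166262 ])}
wrist {'intrinsics': array([[430.73724273,   0.        , 314.71181576],
       [  0.        , 430.73724273, 233.25788091],
       [  0.        ,   0.        ,   1.        ]]), 'eye': array([ 216.86973626, -538.39643593,  384.57564594]), 'attitude': array([-17.12840296,   0.10303515, -76.29962426])}
```

View pics/top0.png

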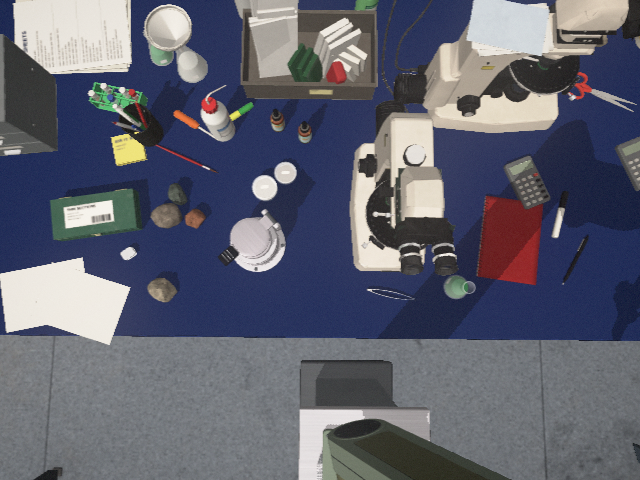

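View pics/scene0.png

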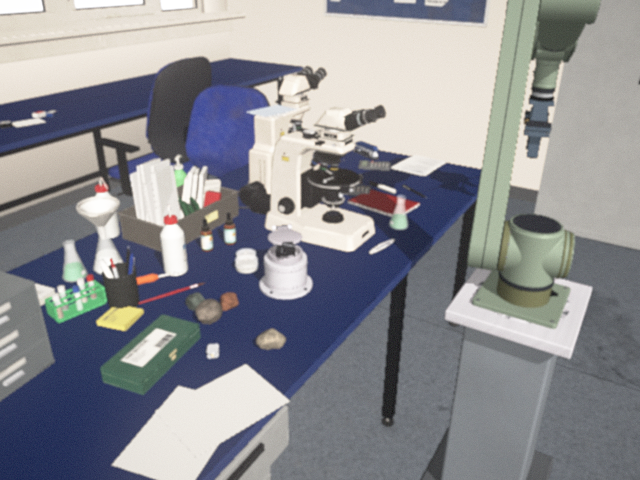

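The top view shows the canister at about (256,242), tongue at (229,255), and hinge bracket near (270,222). The rock is at (162,290), tweezers at (390,294) and flask at (459,287). Zooming in to measure.

```bash
cat > h.py <<'E'
import numpy as np, cv2
from scipy.spatial.transform import Rotation as R
from workcell import env
def cam(f): return f["intrinsics"],np.array(f["eye"]),R.from_euler("xyz",f["attitude"],degrees=True).as_matrix()
def ray(f,u,v):
    K,e,M=cam(f); d=np.linalg.inv(K)@[u,v,1]; return e,M@np.array([d[0],-d[1],-d[2]])
def onz(f,u,v,z):
    e,d=ray(f,u,v); return e+d*(z-e[2])/d[2]
def proj(f,p):
    K,e,M=cam(f); q=M.T@(np.array(p)-e); q=K@[q[0],-q[1],-q[2]]; return q[:2]/q[2]
def save(n,img): cv2.imwrite(f"pics/{n}.png",np.ascontiguousarray(img[:,:,::-1]))
def crop(f,u,v,w,s=6): 
    im=f["pixels"][max(0,v-w):v+w,max(0,u-w):u+w]; return cv2.resize(im,None,fx=s,fy=s,interpolation=cv2.INTER_CUBIC)
E
python3 - <<'E'
from h import *
f=env.grab_frame("top"); save("topc",crop(f,256,242,48,6))
f2=env.grab_frame("scene"); save("scenec",crop(f2,285,265,48,6))
print(onz(f,256,242,140),onz(f,229,255,151),onz(f,162,290,20),onz(f,390,294,5),onz(f,459,287,50))
E
```

```text
[540.80949593 254.46877167 140.        ] [510.10887834 311.3348818  151.        ] [433.70571256 498.63856449  20.        ] [429.76760443 -66.20790897   5.        ] [ 447.94466512 -225.32582737   50.        ]
```

View pics/topc.png

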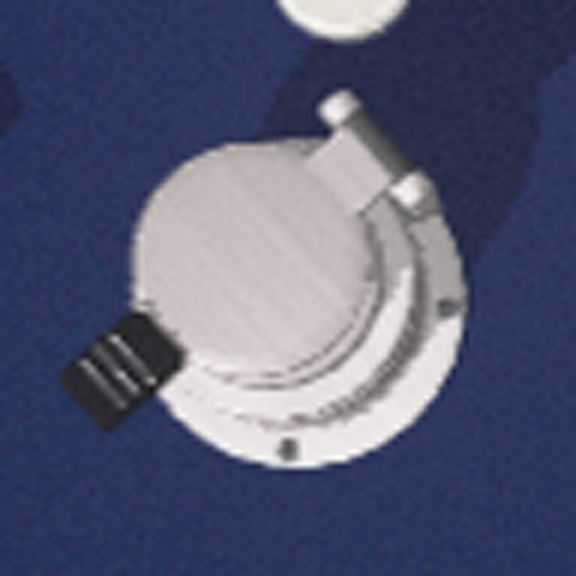

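View pics/scenec.png

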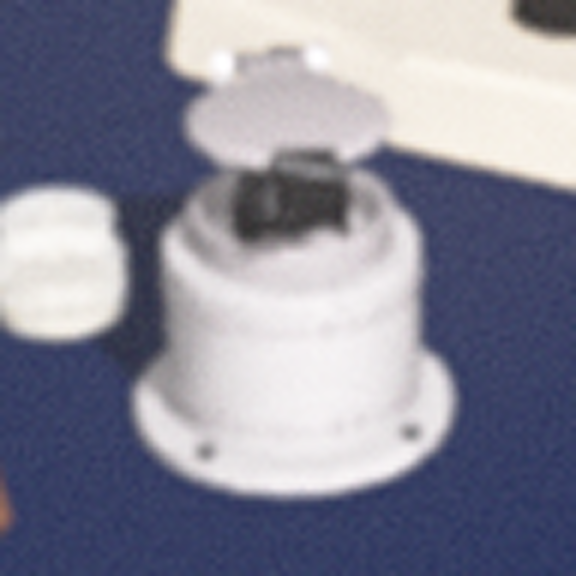

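Run:
```python
from h import *
f=env.grab_frame("top")
P=lambda x,y:(208+x/6-0.4,194+y/6-0.4)
hg=onz(f,*P(377,148),144); tg=onz(f,*P(122,370),151); dc=onz(f,*P(255,260),148)
pins=[onz(f,*P(341,105),144),onz(f,*P(413,192),144)]
print("hinge",hg,"tongue",tg,"disc",dc,"dist",np.linalg.norm((hg-tg)[:2]))
d=(hg-tg)[:2]; print("yaw tongue-hinge",np.degrees(np.arctan2(d[1],d[0])))
e=pins[1]-pins[0]; print("pin yaw",np.degrees(np.arctan2(e[1],e[0])),np.linalg.norm(e))
print("screws",onz(f,*P(289,450),6),onz(f,*P(447,305),6))
print(env.state()["time_s"])
# project check flange circle for guess
u=d/np.linalg.norm(d); ax=(hg[:2]-62*u+tg[:2]+64*u)/2; print("axis",ax)
im=f["pixels"].copy()
for c,r,z,col in((ax,70,0,(255,0,0)),(ax+u*0,44,148,(0,255,0)),(ax,55,120,(255,255,0))):
    for t in np.linspace(0,2*np.pi,60,endpoint=False):
        q=proj(f,[c[0]+r*np.cos(t),c[1]+r*np.sin(t),z]); cv2.circle(im,(int(q[0]*1+.5),int(q[1]+.5)),0,col,-1)
f["pixels"]=im; save("ov",crop(f,256,242,48,6))
# scene
g=env.grab_frame("scene"); im=g["pixels"].copy()
for c,r,z,col in((ax,70,0,(255,0,0)),(ax+u*0,44,148,(0,255,0))):
    for t in np.linspace(0,2*np.pi,60,endpoint=False):
        q=proj(g,[c[0]+r*np.cos(t),c[1]+r*np.sin(t),z]); cv2.circle(im,(int(q[0]*1+.5),int(q[1]+.5)),0,col,-1)
g["pixels"]=im; save("ovs",crop(g,285,265,48,6))
```

```text
hinge [594.00773077 223.18142812 144.        ] tongue [509.49661198 313.64845791 151.        ] disc [550.96656931 266.71278915 148.        ] dist 123.79988965203229
yaw tongue-hinge -46.949482662581865
pin yaw -139.75730611271678 42.53155068009042
screws [489.76312072 271.23654506   6.        ] [551.64394694 206.30509847   6.        ]
0.3
axis [552.4348143  267.68419091]
```

View pics/ov.png

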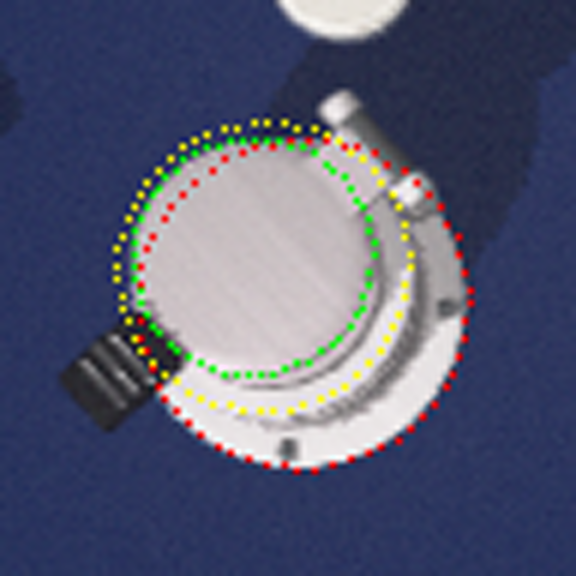

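View pics/ovs.png

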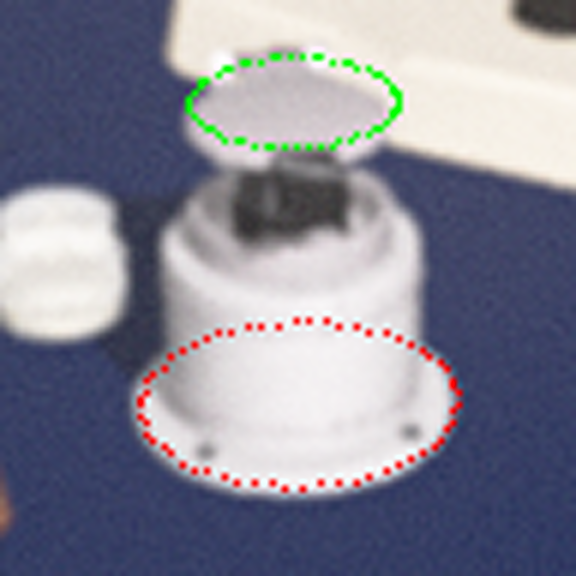

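```bash
cat >> h.py <<'E'
def rot(yaw,tilt=0,az=0):
    # tool down at yaw, then tilted by `tilt` deg about world horizontal axis at azimuth az
    a=np.radians(az)
    return R.from_rotvec(np.radians(tilt)*np.array([np.cos(a),np.sin(a),0]))*R.from_euler("xyz",[180,0,yaw],degrees=True)
def plan(wps,claw,z0=None):
    """wps: list of (nrows,pos,Rot). starts at the measured pose"""
    s=env.state(); p=np.array(s["ee_pos"]); q=R.from_euler("xyz",s["ee_rot"],degrees=True); rows=[]
    for n,pos,rt in wps:
        p0,q0=p,q; rv=(q0.inv()*rt).as_rotvec()
        for i in range(1,n+1):
            pn=p0+(np.array(pos)-p0)*i/n; qn=q0*R.from_rotvec(rv*i/n)
            rows.append([np.round(np.degrees((q.inv()*qn).as_rotvec()),1).tolist(),np.round(q.inv().apply(pn-p),1).tolist(),claw]); p,q=pn,qn
    print(s["time_s"],np.round(s["ee_pos"],1),np.round(s["ee_rot"],1)); print(str(rows).replace(" ",""))
E
python3 - <<'E'
from h import *
plan([(10,[270,-270,340],rot(-30))],91)
E
```

```text
0.35 [ 136.  -558.6  174.4] [-180.     0.   -76.3]
[[[-0.0,0.0,-4.6],[-24.9,-19.8,-16.6],91],[[-0.0,0.0,-4.6],[-23.2,-21.8,-16.6],91],[[-0.0,0.0,-4.6],[-21.4,-23.6,-16.6],91],[[-0.0,0.0,-4.6],[-19.4,-25.2,-16.6],91],[[-0.0,0.0,-4.6],[-17.3,-26.7,-16.6],91],[[-0.0,0.0,-4.6],[-15.1,-28.0,-16.6],91],[[-0.0,0.0,-4.6],[-12.7,-29.2,-16.6],91],[[-0.0,0.0,-4.6],[-10.4,-30.1,-16.6],91],[[-0.0,0.0,-4.6],[-7.9,-30.8,-16.6],91],[[-0.0,0.0,-4.6],[-5.4,-31.4,-16.6],91]]
```

Call:
servo_tool(
  plan=[
    [[0,0,-4.6],[-25,-20,-17],91],
    [[0,0,-4.6],[-23,-22,-17],91],
    [[0,0,-4.6],[-21,-24,-17],91],
    [[0,0,-4.6],[-19,-25,-17],91],
    [[0,0,-4.6],[-17,-27,-17],91],
    [[0,0,-4.6],[-15,-28,-17],91],
    [[0,0,-4.6],[-13,-29,-17],91],
    [[0,0,-4.6],[-10,-30,-17],91],
    [[0,0,-4.6],[-8,-31,-17],91],
    [[0,0,-4.6],[-5,-31,-17],91],
  ],
  squeeze=10,
)

```text
time_s: 1.6
ee_pos: [271.4, -261.8, 348.6]
ee_rot: [-179.8, 0.0, -29.0]
force: [1.0, -0.2, 0.5]
gripper_width: 91.1
```

Run:
```python
from h import *
plan([(10,[360,120,330],rot(25))],91)
```

```text
1.6 [ 271.4 -261.8  348.6] [-179.8    0.   -29. ]
[[[-0.0,-0.0,-5.4],[-10.8,-37.7,2.0],91],[[-0.0,-0.0,-5.4],[-7.2,-38.5,2.0],91],[[-0.0,-0.0,-5.4],[-3.5,-39.0,2.0],91],[[-0.0,-0.0,-5.4],[0.2,-39.2,1.9],91],[[-0.0,-0.0,-5.4],[3.9,-39.0,1.9],91],[[-0.0,-0.0,-5.4],[7.5,-38.5,1.9],91],[[-0.0,-0.0,-5.4],[11.1,-37.6,1.9],91],[[-0.0,-0.0,-5.4],[14.6,-36.4,1.9],91],[[-0.0,-0.0,-5.4],[17.9,-34.8,1.9],91],[[-0.0,-0.0,-5.4],[21.2,-33.0,1.9],91]]
```

Call:
servo_tool(
  plan=[
    [[0,0,-5.4],[-11,-38,2],91],
    [[0,0,-5.4],[-7,-38,2],91],
    [[0,0,-5.4],[-3,-39,2],91],
    [[0,0,-5.4],[0,-39,2],91],
    [[0,0,-5.4],[4,-39,2],91],
    [[0,0,-5.4],[7,-38,2],91],
    [[0,0,-5.4],[11,-38,2],91],
    [[0,0,-5.4],[15,-36,2],91],
    [[0,0,-5.4],[18,-35,2],91],
    [[0,0,-5.4],[21,-33,2],91],
  ],
)

```text
time_s: 2.85
ee_pos: [356.6, 132.1, 331.7]
ee_rot: [179.7, -0.6, 26.7]
force: [0.4, -0.6, -1.1]
gripper_width: 91.3
```

Run:
```python
from h import *
plan([(10,[470,300,260],rot(42.5))],91)
```

```text
2.85 [356.6 132.1 331.7] [179.7  -0.6  26.7]
[[[0.0,-0.1,-1.6],[17.6,-9.9,7.3],91],[[0.0,-0.1,-1.6],[17.9,-9.5,7.3],91],[[0.0,-0.1,-1.6],[18.1,-8.9,7.3],91],[[0.0,-0.1,-1.6],[18.4,-8.4,7.3],91],[[0.0,-0.1,-1.6],[18.6,-7.9,7.3],91],[[0.0,-0.1,-1.6],[18.8,-7.4,7.2],91],[[0.0,-0.1,-1.6],[19.0,-6.9,7.2],91],[[0.0,-0.1,-1.6],[19.2,-6.3,7.2],91],[[0.0,-0.1,-1.6],[19.4,-5.8,7.2],91],[[0.0,-0.1,-1.6],[19.6,-5.3,7.2],91]]
```

Call:
servo_tool(
  plan=[
    [[0,0,-1.6],[18,-10,7],91],
    [[0,0,-1.6],[18,-9,7],91],
    [[0,0,-1.6],[18,-9,7],91],
    [[0,0,-1.6],[18,-8,7],91],
    [[0,0,-1.6],[19,-8,7],91],
    [[0,0,-1.6],[19,-7,7],91],
    [[0,0,-1.6],[19,-7,7],91],
    [[0,0,-1.6],[19,-6,7],91],
    [[0,0,-1.6],[19,-6,7],91],
    [[0,0,-1.6],[18,-5,7],91],
  ],
)

```text
time_s: 4.1
ee_pos: [476.6, 307.6, 257.6]
ee_rot: [179.4, -0.4, 43.6]
force: [0.4, 0.4, 0.7]
gripper_width: 91.3
```

Run:
```python
from h import *
f=env.grab_frame("wrist"); save("w1",f["pixels"]); print(f["eye"],f["attitude"])
yaw=np.radians(-47.5); u=np.array([np.cos(yaw),np.sin(yaw)]); ax=np.array([552.4,267.7])
for r,z in((-64,151),(-84,151),(62,145)): print(proj(f,[*(ax+r*u),z]))
```

```text
[415.58313823 369.23887418 467.45931344] [-17.72991259  -0.42666347  43.59588104]
[350.81553064 236.51569803]
[351.99073994 211.50058047]
[343.79788495 371.03124666]
```

View pics/w1.png

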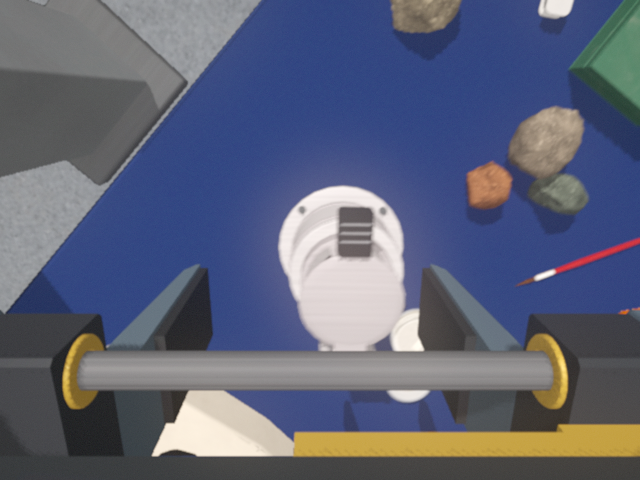

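Run:
```python
from h import *
f=env.grab_frame("wrist")
im=f["pixels"]; m=(im.max(2)<75).astype(np.uint8); m[:, :330]=0;m[:,380:]=0;m[:200]=0;m[265:]=0
c=max(cv2.findContours(m,0,2)[0],key=cv2.contourArea); print(cv2.minAreaRect(c))
(a,b),_,_=cv2.minAreaRect(c)
print(onz(f,a,b,150),onz(f,355,207.5,151),onz(f,352,297,147))
```

```text
Traceback (most recent call last):
ValueError: max() iterable argument is empty
```

Run:
```python
from h import *
f=env.grab_frame("wrist")
im=f["pixels"]; print(im[215,355],im[245,355]); m=((im.max(2)<100)&(im[:,:,2].astype(int)-im[:,:,0]<35)).astype(np.uint8); m[:, :330]=0;m[:,380:]=0;m[:200]=0;m[265:]=0
m=cv2.morphologyEx(m,cv2.MORPH_CLOSE,np.ones((5,5)))
c=max(cv2.findContours(m,0,2)[0],key=cv2.contourArea); r=cv2.minAreaRect(c);print(r)
print(onz(f,*r[0],150),onz(f,355,207.5,151),onz(f,352,297,147))
```

```text
[98 92 92] [141 134 135]
((353.5, 225.0), (30.0, 33.0), 90.0)
[503.64067348 322.99170897 150.        ] [494.41497012 333.63869974 151.        ] [547.12035826 278.38883004 147.        ]
```

Run:
```python
from h import *
plan([(4,[503.5,323,190],rot(43)),(6,[503.5,323,128],rot(43))],91)
```

```text
4.25 [475.9 306.9 257.1] [179.4  -0.3  43.5]
[[[0.1,-0.1,0.1],[7.7,1.7,16.8],91],[[0.1,-0.1,0.1],[7.7,1.7,16.8],91],[[0.1,-0.1,0.1],[7.7,1.7,16.8],91],[[0.1,-0.1,0.1],[7.8,1.7,16.8],91],[[-0.0,0.0,0.0],[0.0,-0.0,10.3],91],[[-0.0,0.0,0.0],[0.0,-0.0,10.3],91],[[-0.0,0.0,0.0],[0.0,-0.0,10.3],91],[[-0.0,0.0,0.0],[0.0,-0.0,10.3],91],[[-0.0,0.0,0.0],[0.0,-0.0,10.3],91],[[-0.0,0.0,0.0],[0.0,-0.0,10.3],91]]
```

Call:
servo_tool(
  plan=[
    [[0.1,-0.1,0.1],[8,2,17],91],
    [[0.1,-0.1,0.1],[8,2,17],91],
    [[0.1,-0.1,0.1],[8,2,17],91],
    [[0.1,-0.1,0.1],[7,1,17],91],
    [[0,0,0],[0,0,10],91],
    [[0,0,0],[0,0,10],91],
    [[0,0,0],[0,0,10],91],
    [[0,0,0],[0,0,10],91],
    [[0,0,0],[0,0,10],91],
    [[0,0,0],[0,0,10],91],
  ],
)

```text
time_s: 5.5
ee_pos: [505.3, 322.2, 121.8]
ee_rot: [179.8, 0.1, 43.0]
force: [-0.5, 0.8, 0.5]
gripper_width: 91.0
```

Run:
```python
from h import *
f=env.grab_frame("wrist"); save("w2",f["pixels"]); print(env.state())
f=env.grab_frame("scene"); save("s2",crop(f,285,240,60,5))
```

```text
{'time_s': 5.55, 'qpos': array([ 31.53443177,  22.66044258,  91.1006957 ,  -0.1945488 ,
        66.45012013, -11.3826877 ]), 'qvel': array([-0.02328898, -0.06247836, -0.43502706, -0.01715049,  2.39156573,
       -0.10068195]), 'effort': array([ 1.85199862e-02, -4.78874767e+01, -2.44884574e+01,  5.88369649e-02,
       -1.03488257e-01,  2.23535535e-03]), 'ee_pos': array([504.38803644, 321.62923412, 120.27450768]), 'ee_rot': array([179.8671617 ,   0.24236337,  42.99489882]), 'force': array([-0.51291715, -0.75830844, -0.91093873]), 'torque': array([-0.01027815, -0.07909072, -0.03348831]), 'gripper_width': 90.82910513195766}
```

View pics/w2.png

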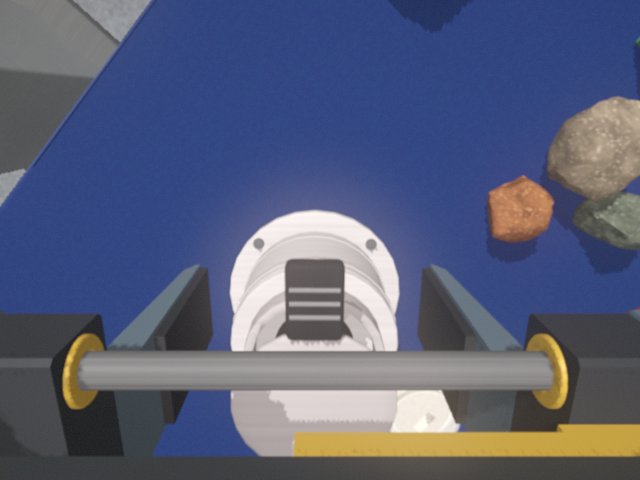

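View pics/s2.png

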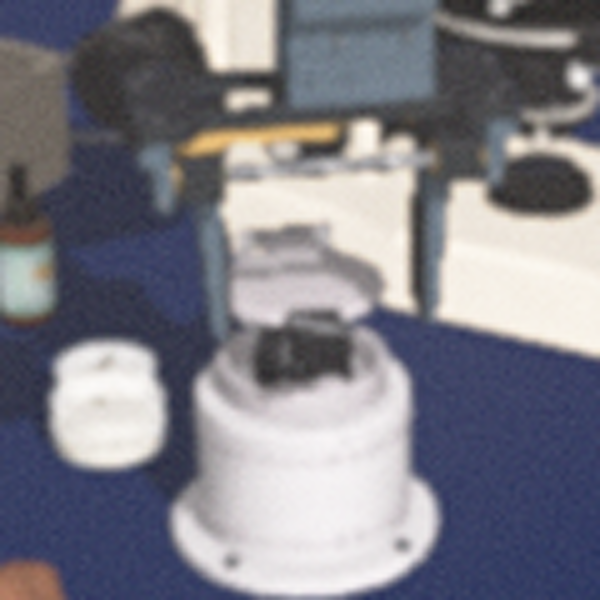

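Call:
servo_tool(
  plan=[
    [[0,0,0],[0,0,-3],20],
    [[0,0,0],[0,0,-3],20],
    [[0,0,0],[0,0,0],20],
    [[0,0,0],[0,0,0],20],
    [[0,0,0],[0,0,0],20],
    [[0,0,0],[0,0,0],20],
    [[0,0,0],[0,0,0],20],
    [[0,0,0],[0,0,0],20],
    [[0,0,0],[0,0,0],20],
    [[0,0,0],[0,0,0],20],
  ],
  squeeze=10,
)

```text
time_s: 6.85
ee_pos: [505.3, 322.3, 128.7]
ee_rot: [179.8, 0.1, 43.0]
force: [-0.3, 0.2, -0.7]
gripper_width: 20.2
```

Run:
```python
from h import *
f=env.grab_frame("wrist"); save("w3",f["pixels"]); s=env.state(); print(s["ee_pos"],s["ee_rot"],s["force"],s["gripper_width"])
print(onz(f,315,259,151))
f=env.grab_frame("scene"); save("s3",crop(f,285,240,60,5))
```

```text
[505.32464171 322.24977165 128.69544742] [1.79834704e+02 7.64190361e-02 4.29941067e+01] [ 0.46450763 -0.32867225  0.29170392] 20.11640918313175
[495.78520428 332.4177591  151.        ]
```

View pics/w3.png

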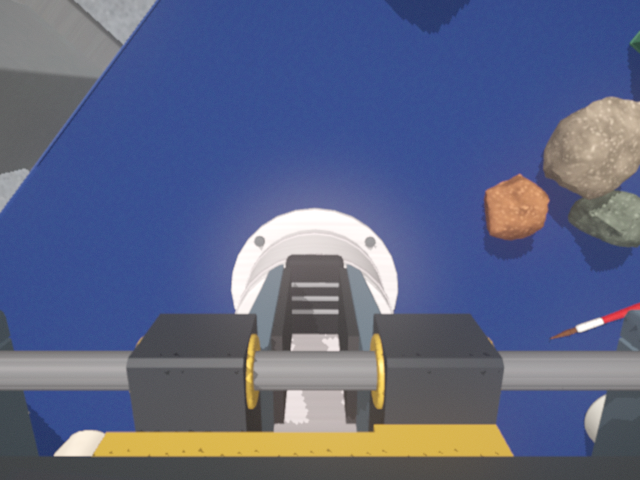

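View pics/s3.png

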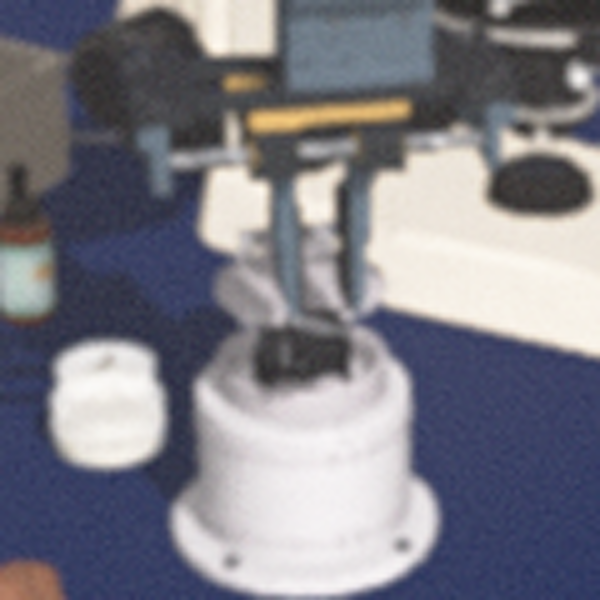

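Run:
```python
from h import *
s=env.state(); f=env.grab_frame("scene"); w=env.grab_frame("wrist")
yaw=np.radians(-47); u=np.array([np.cos(yaw),np.sin(yaw)]); ax=np.array([552.4,267.7]); v=np.array([-u[1],u[0]])
im=f["pixels"].copy()
def dot(p,c):
    q=proj(f,p); cv2.circle(im,(int(q[0]+.5),int(q[1]+.5)),0,c,-1); print((q-[225,180])*5, proj(w,p))
print("tip");dot(s["ee_pos"],(255,0,0))
for sg in(-10,10): dot(s["ee_pos"]+np.array([*(sg*v),0]),(255,0,0))
print("tongue")
for r in(-44,-84):
  for l in (-14,14):
    for z in (139,151): print(r,l,z); dot([*(ax+r*u+l*v),z],(0,255,0))
f["pixels"]=im; save("s3b",crop(f,285,240,60,5))
```

```text
tip
[320.4793043  366.95540637] [315.02943724 268.78768905]
[340.63247344 365.17030544] [296.00257298 268.77838438]
[300.26824698 368.74563485] [334.05737282 268.79699423]
tongue
-44 -14 139
[344.52472282 319.75634874] [282.90668656 326.07502846]
-44 -14 151
[344.31269596 298.23867838] [281.18170348 338.26994284]
-44 14 139
[288.82361259 324.51147288] [336.53939539 326.10580364]
-44 14 151
[288.39720979 302.92638861] [337.69317834 338.30338965]
-84 -14 139
[358.26464285 356.63552616] [281.14587133 254.03714561]
-84 -14 151
[358.10098845 334.71057581] [279.21881093 262.85788553]
-84 14 139
[301.19103109 361.66256128] [337.77887819 254.06360608]
-84 14 151
[300.80228227 339.66786795] [339.07134546 262.88663149]
```

View pics/s3b.png

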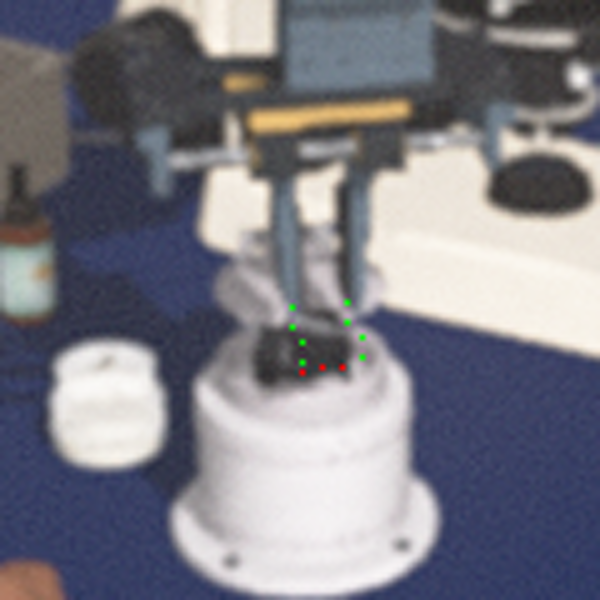

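Run:
```python
from h import *
f=env.grab_frame("scene")
save("s3c",crop(f,290,245,32,12))
```

```text
(no output)
```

View pics/s3c.png

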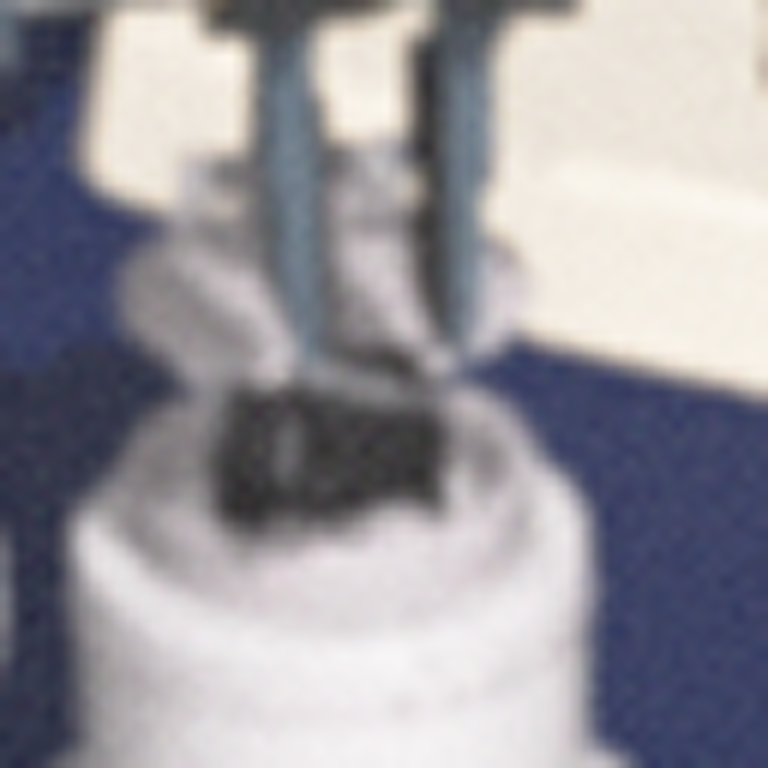

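Run:
```python
from h import *
f=env.grab_frame("scene");t=env.grab_frame("top");save("t3",crop(t,256,242,48,6))
yaw=np.radians(-47); u=np.array([np.cos(yaw),np.sin(yaw)]); ax=np.array([552.4,267.7]); v=np.array([-u[1],u[0]])
for n,r,z in (("axis133",0,133),("axis105",0,105),("rim out",-55,130),("tongue end",-84,145),("hinge",62,144)): print(n,(proj(f,[*(ax+r*u),z])-[258,213])*12)
print(f["eye"],f["attitude"])
```

```text
axis133 [331.86991639 309.57501459]
axis105 [333.85932642 425.95199427]
rim out [373.16020441 439.82585482]
tongue end [395.15553705 439.64534276]
hinge [287.79344784 141.31878685]
[-181.14079664 1331.35868703  779.35754022] [  63.58993317   -0.86077825 -149.33713334]
```

View pics/t3.png

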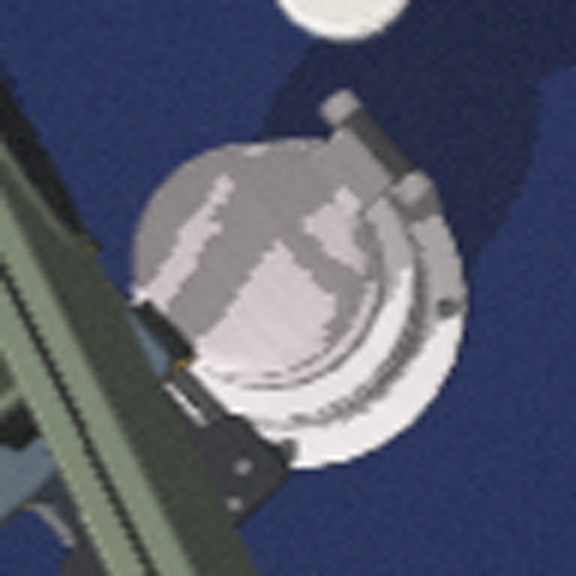

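Run:
```python
from h import *
w=env.grab_frame("wrist"); print(w["eye"],w["attitude"])
a=onz(w,260,242,6);b=onz(w,370,242,6); print("screws",a,b,np.linalg.norm(a-b))
a=onz(w,287,257,151);b=onz(w,343,257,151);print("tongue w",a,b,np.linalg.norm(a-b))
t=env.grab_frame("top")
# orange rock & brush white tip in both views
for n,uv in (("orange",(517,210)),): print(n,onz(w,*uv,15))
print(onz(t,195,218,15))
# scene: tongue/fingers
```

```text
[447.15595425 384.55814576 339.24425124] [-1.73278739e+01  4.09021714e-02  4.30129957e+01]
screws [490.37872639 272.45917381   6.        ] [555.96480263 333.67628897   6.        ] 89.71660150258576
tongue w [485.58875804 324.24180231 151.        ] [504.65783087 342.04160174 151.        ] 26.085674193784094
orange [617.75444732 431.24088153  15.        ]
[615.25330028 426.48727197  15.        ]
```

Run:
```python
from h import *
w=env.grab_frame("wrist"); s=env.state(); q=R.from_euler("xyz",s["ee_rot"],degrees=True)
for off in ((0,0,0),(0,-16,0),(0,16,0),(0,0,-19),(0,0,-30),(0,-16,-30),(0,16,-30),(45,-16,0),(45,16,0),(45,-16,-30),(45,16,-30)):
    print(off,np.round(proj(w,s["ee_pos"]+q.apply(off)),1))
for d,v in ((186,268),(186,334),(186,400)):
    e,r=ray(w,315,v); p=e+r*d; print(d,v,q.inv().apply(p-s["ee_pos"]))
```

```text
(0, 0, 0) [315.1 268.8]
(0, -16, 0) [315.1 239.8]
(0, 16, 0) [315.1 296.5]
(0, 0, -19) [315.2 283.5]
(0, 0, -30) [315.2 293.2]
(0, -16, -30) [315.2 260.6]
(0, 16, -30) [315.2 324.4]
(45, -16, 0) [402.6 239.8]
(45, 16, 0) [399.  296.5]
(45, -16, -30) [415.7 260.6]
(45, 16, -30) [410.9 324.4]
186 268 [ -0.10123174 -15.39630421 -37.45134473]
186 334 [ -0.09873784  11.8346952  -45.86093175]
186 400 [ -0.09624395  39.06569461 -54.27051878]
```

Both cameras, and the free closing to 20 mm, show the real fingertips ending about 30 mm short of the reported TCP, above the tongue. I'll open and go down about 30 mm, watching the force.

Call:
servo_tool(
  plan=[
    [[0,0,0],[0,0,0],60],
    [[0,0,0],[0,0,0],60],
    [[0,0,0],[0,0,0],60],
    [[0,0,0],[0,0,0],60],
    [[0,0,0],[0,0,5],60],
    [[0,0,0],[0,0,5],60],
    [[0,0,0],[0,0,5],60],
    [[0,0,0],[0,0,5],60],
    [[0,0,0],[0,0,5],60],
    [[0,0,0],[0,0,0],60],
  ],
)

```text
time_s: 8.6
ee_pos: [504.9, 321.9, 101.2]
ee_rot: [179.9, 0.2, 43.0]
force: [0.1, -0.6, -0.1]
gripper_width: 59.8
```

Run:
```python
from h import *
f=env.grab_frame("scene")
save("s4",crop(f,290,245,32,12)); s=env.state(); print(s["ee_pos"],s["force"])
w=env.grab_frame("wrist"); save("w4",w["pixels"])
```

```text
[505.13803119 322.05191067 101.57593337] [ 0.48207886  0.35667529 -0.56790545]
```

View pics/s4.png

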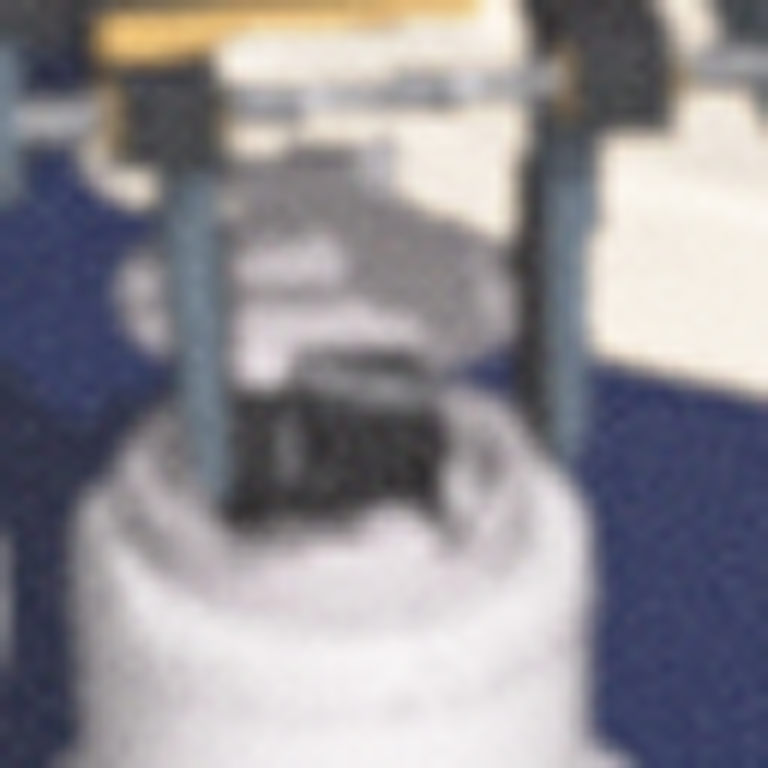

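View pics/w4.png

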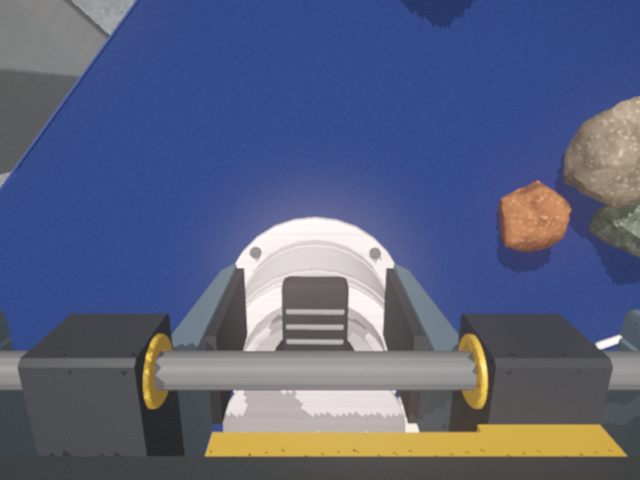

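Call:
servo_tool(
  plan=[
    [[0,0,0],[0,0,0],10],
    [[0,0,0],[0,0,0],10],
    [[0,0,0],[0,0,0],10],
    [[0,0,0],[0,0,0],10],
    [[0,0,0],[0,0,0],10],
    [[0,0,0],[0,0,0],10],
    [[0,0,0],[0,0,0],10],
    [[0,0,0],[0,0,0],10],
    [[0,0,0],[0,0,0],10],
    [[0,0,0],[0,0,0],10],
  ],
  squeeze=10,
)

```text
time_s: 9.95
ee_pos: [505.2, 322.0, 102.5]
ee_rot: [179.8, 0.1, 43.0]
force: [-1.1, 0.1, -0.2]
gripper_width: 27.8
```

```bash
cat >> h.py <<'E'
YAW=np.radians(-47); U=np.array([np.cos(YAW),np.sin(YAW)]); AX=np.array([552.4,267.7])
P0=np.array([505.2,322.0,102.5])
def arc(th):
    t=np.radians(th); a=133.9; c=4
    du=-a*np.cos(t)+c*np.sin(t)+a; dz=a*np.sin(t)+c*np.cos(t)-c
    return P0+np.array([*(du*U),dz])
E
python3 - <<'E'
from h import *
plan([(1,arc(t),rot(43)) for t in range(6,61,6)],10)
E
```

```text
9.95 [505.2 322.  102.5] [1.798e+02 1.000e-01 4.300e+01]
[[[0.2,0.1,-0.0],[0.0,1.2,-14.0],10],[[-0.0,-0.0,-0.0],[0.0,2.6,-13.8],10],[[0.0,0.0,0.0],[-0.0,4.0,-13.4],10],[[0.0,0.0,0.0],[-0.0,5.4,-12.9],10],[[0.0,0.0,0.0],[0.0,6.7,-12.3],10],[[0.0,0.0,0.0],[-0.0,8.0,-11.5],10],[[0.0,0.0,0.0],[-0.0,9.1,-10.6],10],[[0.0,0.0,0.0],[-0.0,10.2,-9.6],10],[[0.0,0.0,0.0],[0.0,11.2,-8.5],10],[[0.0,0.0,0.0],[-0.0,12.0,-7.3],10]]
```

Call:
servo_tool(
  plan=[
    [[0,0,0],[0,1,-14],10],
    [[0,0,0],[0,2.5,-14],10],
    [[0,0,0],[0,4,-13.5],10],
    [[0,0,0],[0,5.5,-13],10],
    [[0,0,0],[0,6.5,-12.5],10],
    [[0,0,0],[0,8,-11.5],10],
    [[0,0,0],[0,9,-10.5],10],
    [[0,0,0],[0,10,-9.5],10],
    [[0,0,0],[0,11,-8.5],10],
    [[0,0,0],[0,12,-7.5],10],
  ],
)

```text
time_s: 11.2
ee_pos: [556.9, 265.6, 222.8]
ee_rot: [179.6, 0.3, 43.0]
force: [3.8, -1.8, -8.9]
gripper_width: 27.8
```

Run:
```python
from h import *
f=env.grab_frame("scene")
save("s5",crop(f,290,225,50,8)); s=env.state(); print(s["ee_pos"],arc(60),s["force"],s["gripper_width"])
plan([(1,arc(t),rot(43)) for t in (66,72,78,84,90,96,102,108,113,118)],10)
```

```text
[558.18375482 264.29691024 223.62356673] [553.22230183 270.50238614 216.46080157] [ 2.04379521 -2.74171939 -6.89069371] 28.10879752485447
11.25 [558.2 264.3 223.6] [179.4   0.2  42.9]
[[[0.6,0.2,-0.1],[0.6,4.7,1.2],10],[[-0.0,0.0,0.0],[-0.0,13.2,-4.6],10],[[0.0,0.0,0.0],[-0.0,13.6,-3.2],10],[[0.0,0.0,0.0],[0.0,13.9,-1.8],10],[[0.0,0.0,0.0],[0.0,14.0,-0.3],10],[[0.0,0.0,0.0],[-0.0,14.0,1.2],10],[[0.0,0.0,0.0],[-0.0,13.8,2.6],10],[[0.0,0.0,0.0],[0.0,13.4,4.0],10],[[0.0,0.0,0.0],[0.0,10.8,4.4],10],[[0.0,0.0,0.0],[0.0,10.4,5.3],10]]
```

View pics/s5.png

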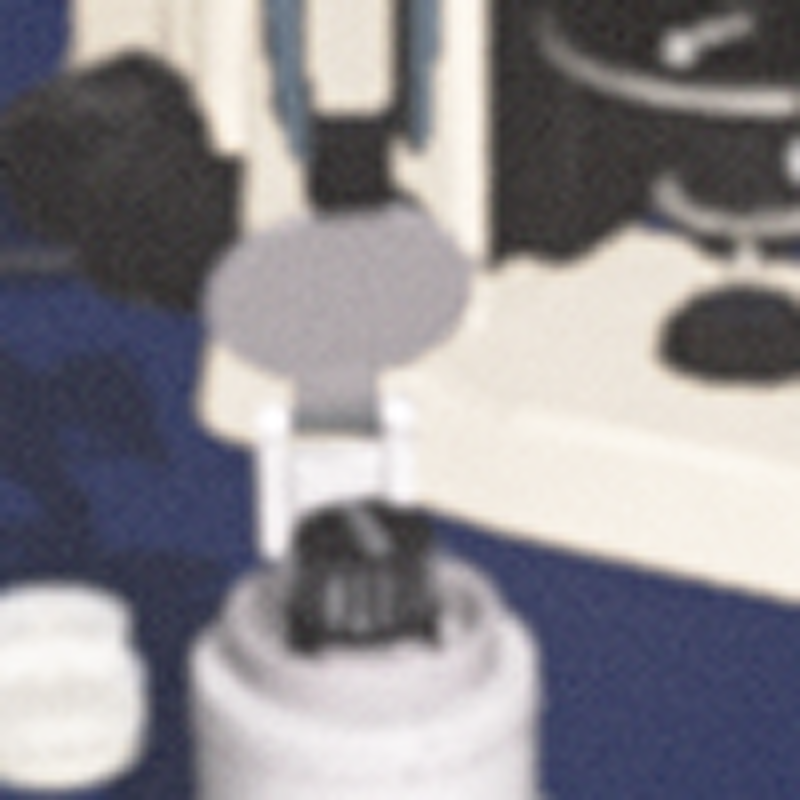

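Call:
servo_tool(
  plan=[
    [[0.5,0,0],[0,6,0],10],
    [[0,0,0],[0,13,-4],10],
    [[0,0,0],[0,13.5,-3],10],
    [[0,0,0],[0,14,-1.5],10],
    [[0,0,0],[0,14,0],10],
    [[0,0,0],[0,14,1.5],10],
    [[0,0,0],[0,13.5,3],10],
    [[0,0,0],[0,13,4.5],10],
    [[0,0,0],[0,11,5],10],
    [[0,0,0],[0,10,5],10],
  ],
)

```text
time_s: 12.5
ee_pos: [645.4, 169.9, 215.7]
ee_rot: [-179.8, 0.1, 42.9]
force: [-2.5, -0.3, -1.5]
gripper_width: 27.8
```

Run:
```python
from h import *
f=env.grab_frame("scene")
save("s6",crop(f,290,225,60,6)); s=env.state(); print(s["ee_pos"],arc(118),s["force"],s["gripper_width"])
```

```text
[646.39471269 168.7658122  214.83317637] [641.80020178 175.51421782 214.84879643] [ 0.36139777 -2.00612247  1.80588586] 27.636083454488812
```

View pics/s6.png

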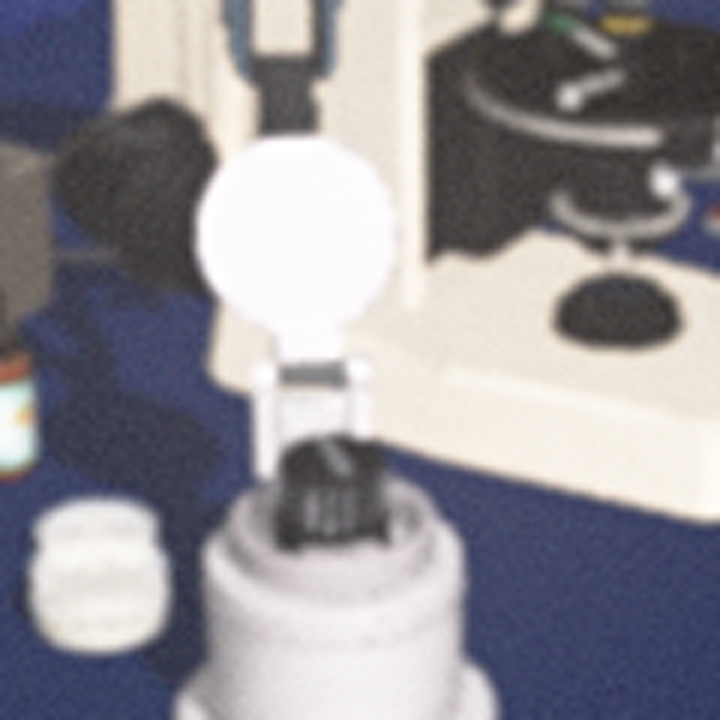

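Call:
servo_tool(
  plan=[
    [[0,0,0],[0,3,1],60],
    [[0,0,0],[0,0,0],60],
    [[0,0,0],[0,0,0],60],
    [[0,0,0],[0,0,0],60],
    [[0,0,0],[0,0,0],60],
    [[0,0,0],[0,0,0],60],
    [[0,0,0],[0,0,0],60],
    [[0,0,0],[0,0,0],60],
    [[0,0,0],[0,0,0],60],
    [[0,0,0],[0,0,0],60],
  ],
)

```text
time_s: 13.8
ee_pos: [648.9, 168.7, 213.8]
ee_rot: [-179.8, -0.1, 43.0]
force: [-1.0, 0.2, -0.8]
gripper_width: 60.4
```

Run:
```python
from h import *
f=env.grab_frame("scene")
save("s7",crop(f,290,225,60,6)); s=env.state(); print(s["ee_pos"],s["force"],s["gripper_width"])
f=env.grab_frame("top"); save("t7",crop(f,275,225,64,6))
```

```text
[648.93530521 168.71254268 213.80884184] [-0.58187622 -0.15796248 -0.26715148] 59.687240437611955
```

View pics/s7.png

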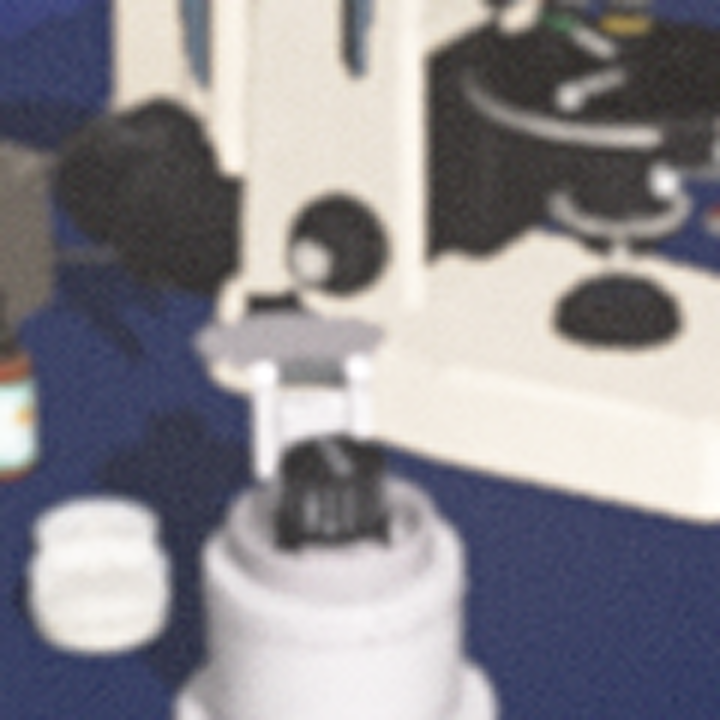

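View pics/t7.png

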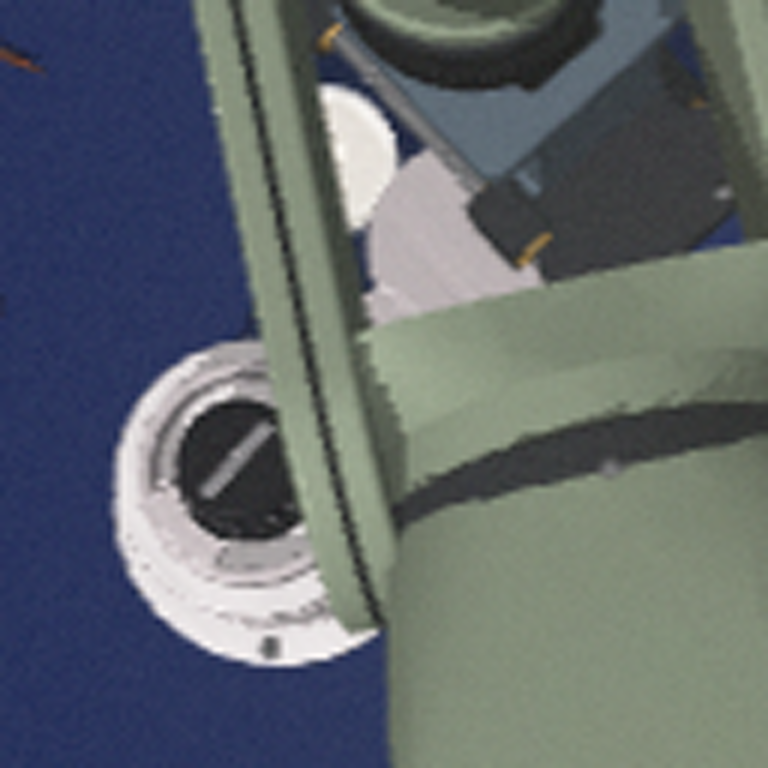

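Run:
```python
from h import *
t=env.grab_frame("top")
print("knob",onz(t,211+247/6-.4,161+470/6-.4,133))
# tip height from s4
f=env.grab_frame("scene"); s=np.array([505.1,322.05,101.6]); q=R.from_euler("xyz",[180,0,43],degrees=True)
for sg,uv in((1,(212,492)),(-1,(570,458))):
    uv=np.array(uv)/12+[258,213]
    for o in(-36,-42):
        for dz in (-35,-30,-25): print(sg,o,dz,proj(f,s+q.apply([sg*-o,0,dz])),uv)
plan([(4,[620,200,270],rot(43)),(6,[552.4,267.7,190],rot(43))],64)
```

```text
knob [548.48117966 265.07008724 133.        ]
1 -36 -35 [274.5280818 251.809005 ] [275.66666667 254.        ]
1 -36 -30 [274.57750598 253.62368675] [275.66666667 254.        ]
1 -36 -25 [274.62677016 255.4324934 ] [275.66666667 254.        ]
1 -42 -35 [272.07272371 252.02399949] [275.66666667 254.        ]
1 -42 -30 [272.12617526 253.83990475] [275.66666667 254.        ]
1 -42 -25 [272.17945362 255.64992587] [275.66666667 254.        ]
-1 -36 -35 [303.66365055 249.25785506] [305.5        251.16666667]
-1 -36 -30 [303.66581213 251.05797196] [305.5        251.16666667]
-1 -36 -25 [303.66796679 252.85232075] [305.5        251.16666667]
-1 -42 -35 [306.06454944 249.04762909] [305.5        251.16666667]
-1 -42 -30 [306.0628597  250.84654197] [305.5        251.16666667]
-1 -42 -25 [306.06117538 252.63969552] [305.5        251.16666667]
14.0 [648.9 168.7 213.8] [-1.798e+02 -1.000e-01  4.300e+01]
[[[-0.0,-0.0,0.0],[0.1,-10.7,-14.0],64],[[-0.0,-0.0,0.0],[0.1,-10.7,-14.0],64],[[-0.0,-0.0,0.0],[0.1,-10.7,-14.0],64],[[-0.0,-0.0,0.0],[0.0,-10.7,-14.0],64],[[-0.0,-0.0,-0.0],[-0.5,-15.9,13.3],64],[[-0.0,-0.0,-0.0],[-0.5,-15.9,13.3],64],[[-0.0,-0.0,-0.0],[-0.5,-15.9,13.3],64],[[-0.0,-0.0,-0.0],[-0.5,-15.9,13.3],64],[[-0.0,-0.0,-0.0],[-0.5,-15.9,13.3],64],[[-0.0,-0.0,-0.0],[-0.5,-15.9,13.3],64]]
```

Call:
servo_tool(
  plan=[
    [[0,0,0],[0,-10,-14],64],
    [[0,0,0],[0,-11,-14],64],
    [[0,0,0],[0,-11,-14],64],
    [[0,0,0],[0,-11,-14],64],
    [[0,0,0],[-0.5,-16,13],64],
    [[0,0,0],[-0.5,-16,13],64],
    [[0,0,0],[-0.5,-16,13],64],
    [[0,0,0],[-0.5,-16,13],64],
    [[0,0,0],[-0.5,-16,13],64],
    [[0,0,0],[-0.5,-15,12],64],
  ],
)

```text
time_s: 15.25
ee_pos: [549.0, 276.1, 204.2]
ee_rot: [179.9, -0.8, 43.1]
force: [-0.4, 0.5, 1.4]
gripper_width: 64.0
```

Run:
```python
from h import *
w=env.grab_frame("wrist"); save("w8",w["pixels"]); s=env.state(); print(s["ee_pos"],s["ee_rot"])
f=env.grab_frame("scene"); save("s8",crop(f,290,240,50,8))
print(proj(w,[552.4,267.7,133]),proj(w,[548.5,265,133]))
```

```text
[546.68393968 277.04032497 202.46501418] [-179.90808252   -0.60462798   43.16089646]
[308.755288   241.43126936] [301.93446479 240.50446475]
```

View pics/w8.png

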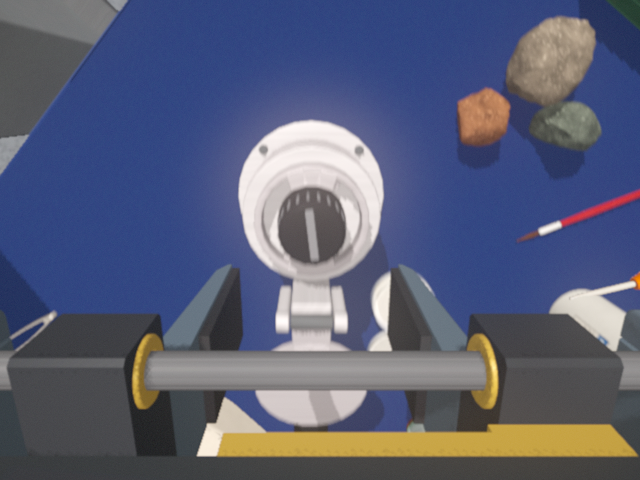

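View pics/s8.png

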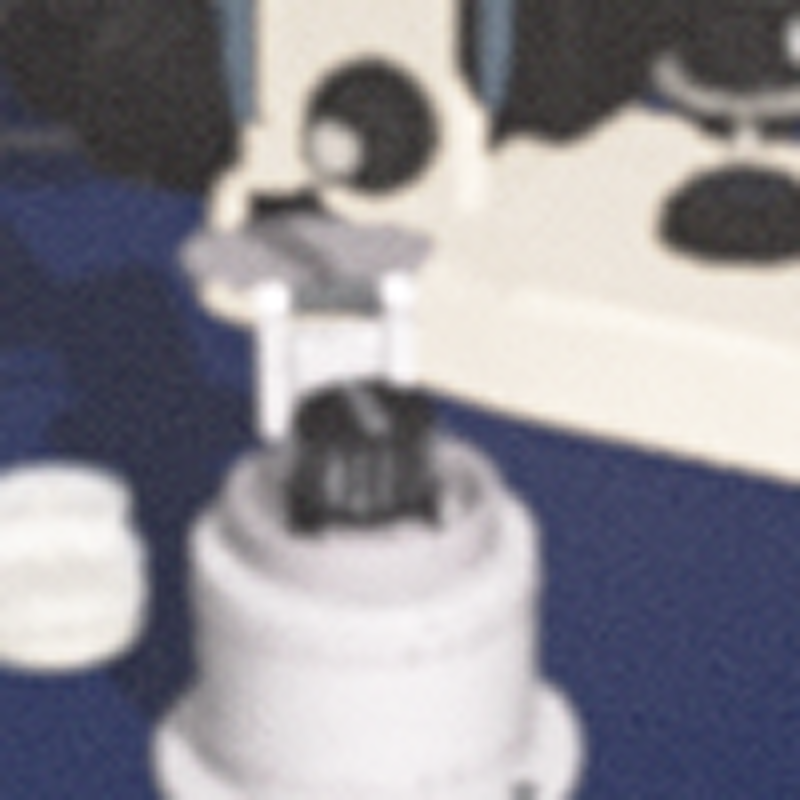

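Run:
```python
from h import *
w=env.grab_frame("wrist"); im=cv2.medianBlur(w["pixels"],3)
m=(im.max(2)<95).astype(np.uint8); m[:,:270]=0;m[:,355:]=0;m[:212]=0;m[270:]=0
m=cv2.morphologyEx(m,cv2.MORPH_CLOSE,np.ones((9,9)))
c=max(cv2.findContours(m,0,2)[0],key=cv2.contourArea).reshape(-1,2)
c=c[c[:,1]>222]; (x,y),r=cv2.minEnclosingCircle(c.astype(np.float32)); print(cv2.fitEllipse(c),x,y,r)
for uv in((311.5,235),(x,y)):
    p=onz(w,*uv,133); print(p)
a=onz(w,308,208,133);b=onz(w,315,262,133); d=b-a; print("rib yaw",np.degrees(np.arctan2(d[1],d[0])),np.linalg.norm(d))
t=env.grab_frame("top"); save("t8",crop(t,256,242,48,6)); s=env.state(); print(s["ee_pos"])
```

```text
((314.1075744628906, 242.808837890625), (47.315345764160156, 67.71762084960938), 86.62071990966797) 313.4078063964844 236.0448455810547 32.966819763183594
[548.91738796 272.62686065 133.        ]
[550.38257346 272.96961151 133.        ]
rib yaw -39.8735317777417 38.97095339294742
[549.78492019 275.33124011 204.28934258]
```

View pics/t8.png

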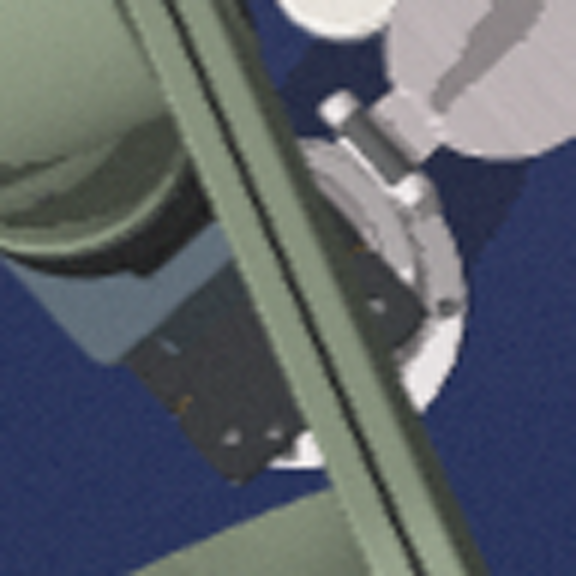

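Run:
```python
from h import *
plan([(4,[551.2,269.5,170],rot(43)),(6,[551.2,269.5,115],rot(43))],66)
```

```text
15.45 [549.8 275.3 204.3] [179.9  -0.8  43.1]
[[[0.0,-0.2,0.0],[-0.9,1.3,8.6],66],[[0.0,-0.2,0.0],[-0.8,1.3,8.6],66],[[0.0,-0.2,0.0],[-0.8,1.3,8.6],66],[[0.0,-0.2,0.0],[-0.8,1.3,8.6],66],[[-0.0,-0.0,-0.0],[-0.0,-0.0,9.2],66],[[-0.0,-0.0,-0.0],[-0.0,-0.0,9.2],66],[[-0.0,-0.0,-0.0],[-0.0,-0.0,9.2],66],[[-0.0,-0.0,-0.0],[-0.0,-0.0,9.2],66],[[-0.0,-0.0,-0.0],[-0.0,-0.0,9.2],66],[[-0.0,-0.0,-0.0],[-0.0,-0.0,9.2],66]]
```

Call:
servo_tool(
  plan=[
    [[0,-0.2,0],[-1,1.5,9],66],
    [[0,-0.2,0],[-1,1.5,9],66],
    [[0,-0.2,0],[-1,1.5,9],66],
    [[0,-0.2,0],[-0.5,1,9],66],
    [[0,0,0],[0,0,9],66],
    [[0,0,0],[0,0,9],66],
    [[0,0,0],[0,0,9],66],
    [[0,0,0],[0,0,9],66],
    [[0,0,0],[0,0,8],66],
    [[0,0,0],[0,0,0],66],
  ],
)

```text
time_s: 16.7
ee_pos: [552.8, 267.2, 118.7]
ee_rot: [179.9, 0.1, 43.0]
force: [0.1, 0.7, -1.0]
gripper_width: 65.6
```

Run:
```python
from h import *
w=env.grab_frame("wrist"); save("w9",w["pixels"]); s=env.state(); print(s["ee_pos"],s["ee_rot"],s["force"])
f=env.grab_frame("scene"); save("s9",crop(f,290,240,50,8))
print(proj(w,[551.2,269.5,133]))
```

```text
[553.17068736 267.31294453 119.16297941] [1.79854038e+02 3.65450258e-02 4.29811681e+01] [0.22749741 0.41375275 0.04865169]
[315.81056933 274.3972899 ]
```

View pics/w9.png

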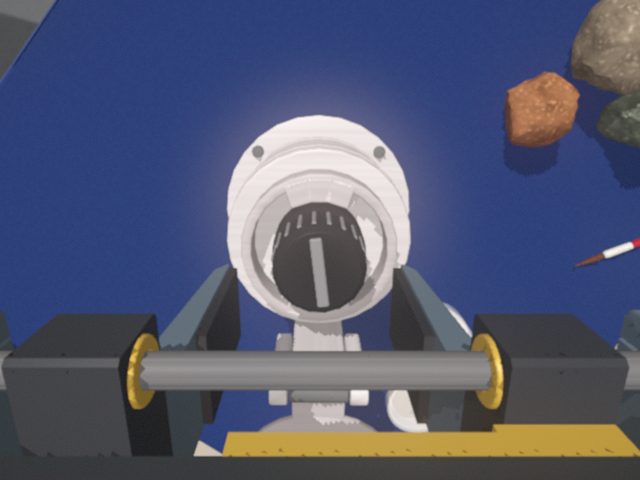

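View pics/s9.png

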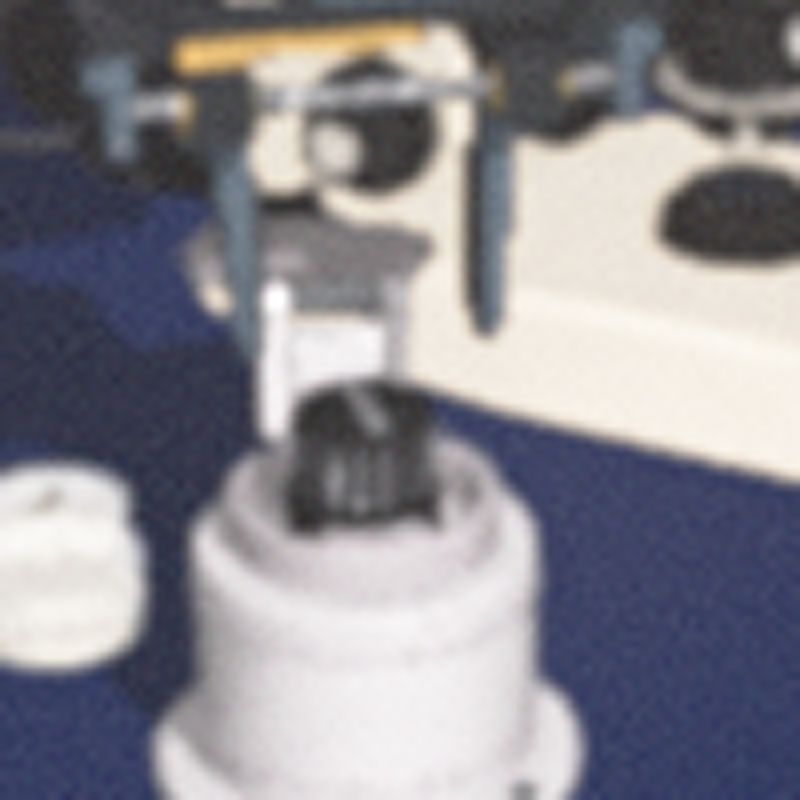

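Run:
```python
from h import *
w=env.grab_frame("wrist")
for v in (266,270):
  p=onz(w,320,v,133); s=env.state(); q=R.from_euler("xyz",s["ee_rot"],degrees=True); print(p,q.inv().apply(p-s["ee_pos"]),s["ee_pos"])
```

```text
[550.46365121 274.12276252 133.        ] [  2.25214289  -6.92427474 -13.17576363] [553.56825017 267.49852576 119.84327441]
[551.91078628 272.58229592 133.        ] [  2.26071274  -4.81071722 -13.16956763] [553.56825017 267.49852576 119.84327441]
```

Call:
servo_tool(
  plan=[
    [[0,0,0],[2,-4.5,0],66],
    [[0,0,0],[0,0,6],66],
    [[0,0,0],[0,0,6],66],
    [[0,0,0],[0,0,6],66],
    [[0,0,0],[0,0,6],66],
    [[0,0,0],[0,0,6],66],
    [[0,0,0],[0,0,4],66],
    [[0,0,0],[0,0,0],66],
    [[0,0,0],[0,0,0],66],
    [[0,0,0],[0,0,0],66],
  ],
)

```text
time_s: 18.1
ee_pos: [552.4, 272.7, 84.0]
ee_rot: [179.8, -0.1, 43.0]
force: [-0.5, 0.6, 0.8]
gripper_width: 66.2
```

Run:
```python
from h import *
w=env.grab_frame("wrist"); save("w10",w["pixels"]); s=env.state(); print(s["ee_pos"],s["ee_rot"],s["force"])
f=env.grab_frame("scene"); save("s10",crop(f,290,240,50,8))
```

```text
[552.4500648  272.63810528  84.0917083 ] [ 1.79804670e+02 -1.12692115e-01  4.29798893e+01] [ 0.29958112 -0.377475    0.55620858]
```

View pics/w10.png

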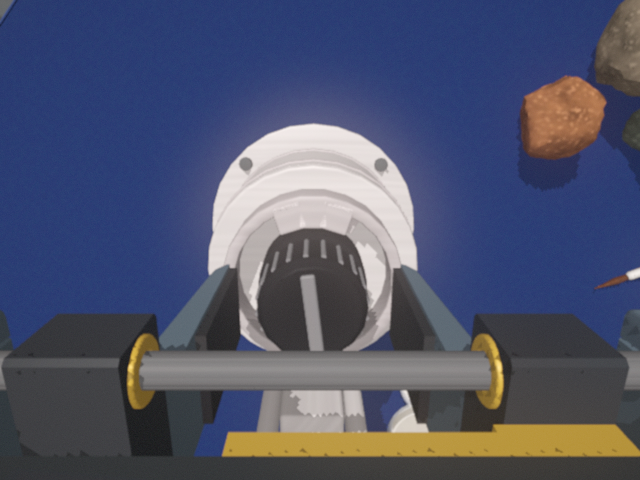

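View pics/s10.png

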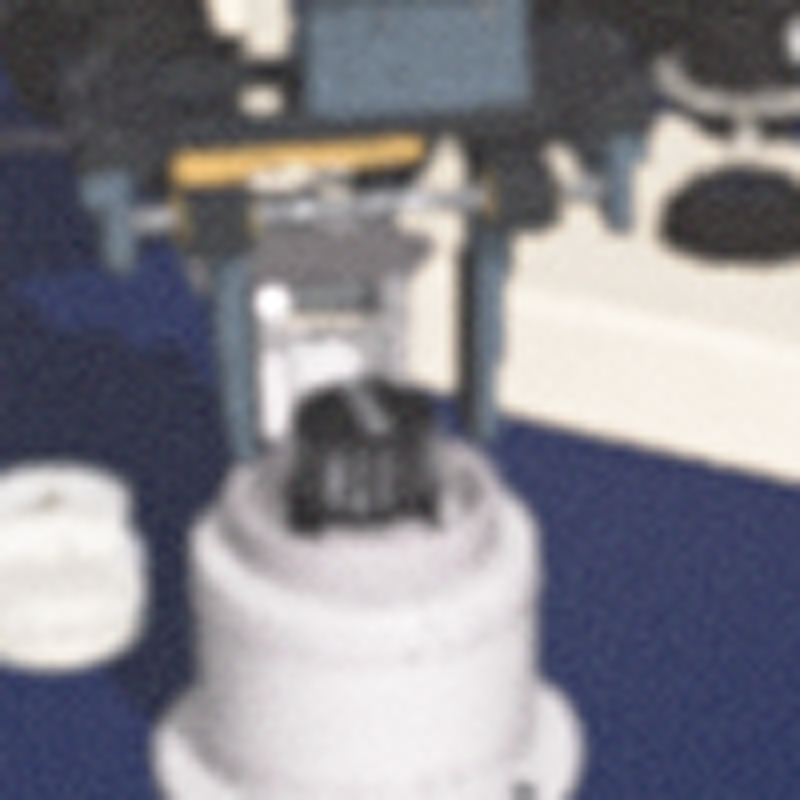

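Call:
servo_tool(
  plan=[
    [[0,0,0],[-0.7,0,3],66],
    [[0,0,0],[0,0,2],66],
    [[0,0,0],[0,0,0],30],
    [[0,0,0],[0,0,0],30],
    [[0,0,0],[0,0,0],30],
    [[0,0,0],[0,0,0],30],
    [[0,0,0],[0,0,0],30],
    [[0,0,0],[0,0,0],30],
    [[0,0,0],[0,0,0],30],
    [[0,0,0],[0,0,0],30],
  ],
  squeeze=15,
)

```text
time_s: 19.45
ee_pos: [551.8, 272.1, 78.8]
ee_rot: [179.8, -0.1, 43.0]
force: [0.2, 0.6, -0.3]
gripper_width: 47.2
```

Run:
```python
from h import *
w=env.grab_frame("wrist"); save("w11",w["pixels"]); s=env.state(); print(s["ee_pos"],s["ee_rot"],s["force"],s["qpos"])
```

```text
[551.8639621  272.10273394  78.81347369] [ 1.79803457e+02 -1.11827527e-01  4.29823449e+01] [ 0.11094838 -0.34757314 -0.06199564] [ 25.2685948   25.87789437  92.26136769  -0.17400571  61.694522
 -17.63127175]
```

View pics/w11.png

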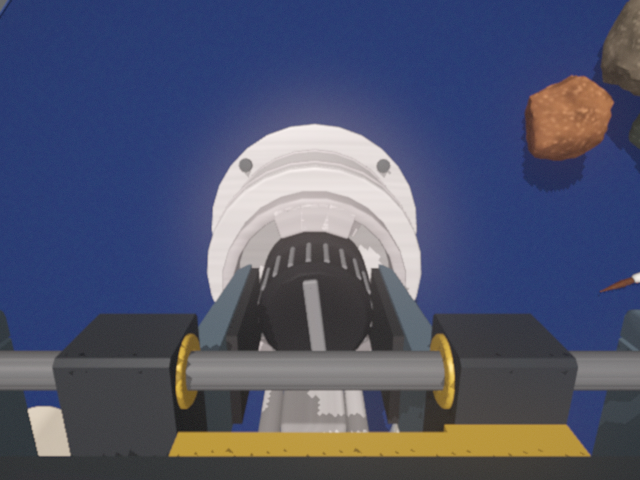

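Call:
servo_tool(
  plan=[
    [[0,0,-8],[0,0,0],30],
    [[0,0,-8],[0,0,0],30],
    [[0,0,-8],[0,0,0],30],
    [[0,0,-8],[0,0,0],30],
    [[0,0,-8],[0,0,0],30],
    [[0,0,-8],[0,0,0],30],
    [[0,0,-8],[0,0,0],30],
    [[0,0,-8],[0,0,0],30],
    [[0,0,-8],[0,0,0],30],
    [[0,0,0],[0,0,0],30],
  ],
)

```text
time_s: 20.75
ee_pos: [552.5, 272.2, 78.9]
ee_rot: [179.8, 0.2, 117.3]
force: [-0.5, 0.4, -0.2]
gripper_width: 46.8
```

Run:
```python
from h import *
w=env.grab_frame("wrist"); save("w12",w["pixels"]); s=env.state(); print(s["ee_pos"],s["ee_rot"],s["force"],s["torque"],s["gripper_width"])
```

```text
[552.53282366 272.22419873  78.93514431] [1.79755629e+02 1.72950912e-01 1.17248737e+02] [-0.44340152 -0.68929962 -0.43713569] [ 0.09995265 -0.02491706  0.01617406] 47.423225515643225
```

View pics/w12.png

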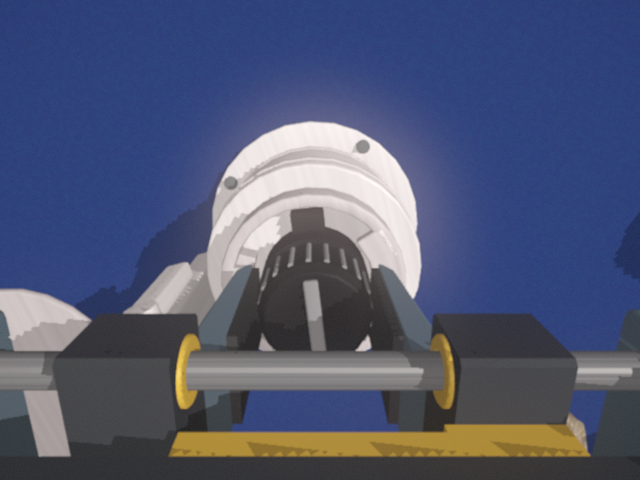

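Call:
servo_tool(
  plan=[
    [[0,0,0],[0,0,-4],30],
    [[0,0,0],[0,0,-6],30],
    [[0,0,0],[0,0,-8],30],
    [[0,0,0],[0,0,-10],30],
    [[0,0,0],[0,0,-10],30],
    [[0,0,0],[0,0,-12],30],
    [[0,0,0],[0,0,-14],30],
    [[0,0,0],[0,0,-14],30],
    [[0,0,0],[0,0,-14],30],
    [[0,0,0],[0,0,-14],30],
  ],
  squeeze=20,
)

```text
time_s: 22.05
ee_pos: [552.0, 272.5, 192.6]
ee_rot: [179.7, 0.2, 117.0]
force: [0.0, 0.4, -0.2]
gripper_width: 46.8
```

Run:
```python
from h import *
s=env.state(); print(s["ee_pos"],s["ee_rot"],s["force"],s["gripper_width"])
f=env.grab_frame("scene"); save("s13",crop(f,290,230,60,6))
t=env.grab_frame("top"); save("t13",t["pixels"])
for x,y in((400,190),(420,100),(400,60),(390,380)): print((x,y),proj(t,[x,y,0]))
```

```text
[551.99687252 272.45114166 192.61576569] [1.79698936e+02 1.64271825e-01 1.17031559e+02] [ 0.02523069  0.39305179 -0.15459397] 46.839944900355206
(400, 190) [287.60435484 304.9134768 ]
(420, 100) [323.60107948 297.24186064]
(400, 60) [339.48391555 305.43714635]
(390, 380) [211.45939731 308.18272393]
```

View pics/s13.png

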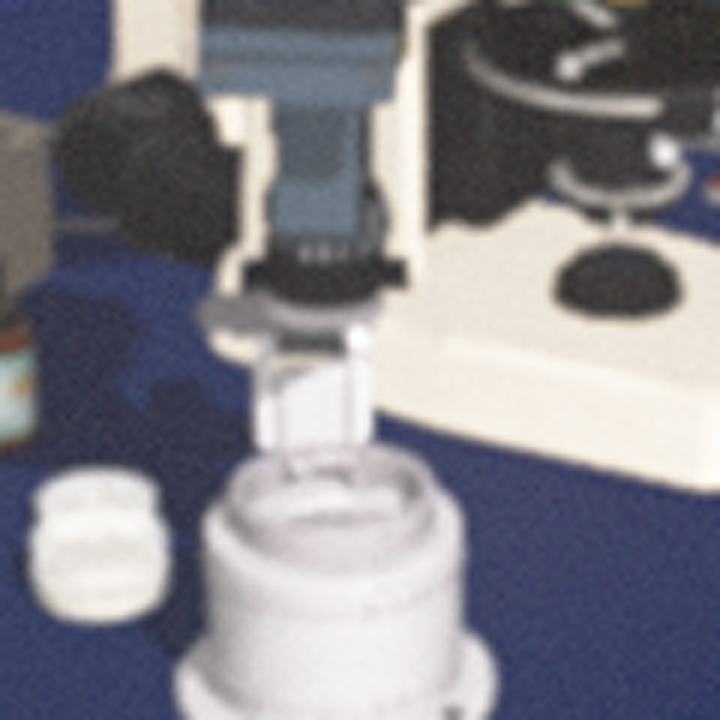

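View pics/t13.png

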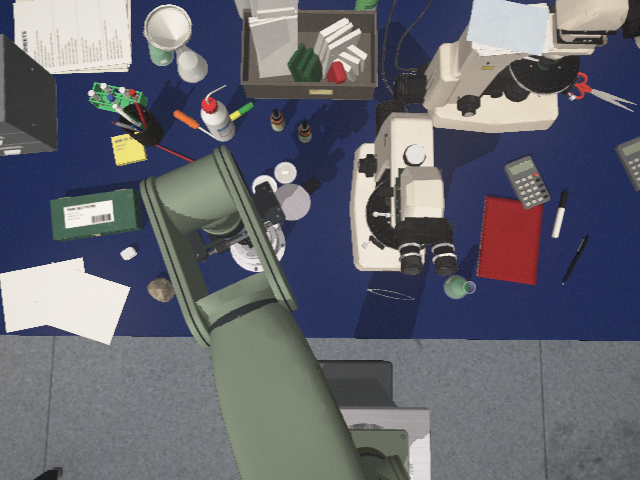

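Run:
```python
from h import *
plan([(10,[400,150,150],rot(117))],30)
```

```text
22.15 [553.  273.  193.8] [179.5   0.2 117. ]
[[[0.1,0.0,0.0],[-4.0,-19.3,4.2],30],[[0.1,0.0,0.0],[-4.0,-19.3,4.2],30],[[0.1,0.0,0.0],[-4.0,-19.3,4.3],30],[[0.1,0.0,0.0],[-4.0,-19.2,4.3],30],[[0.1,0.0,0.0],[-4.0,-19.2,4.3],30],[[0.1,0.0,0.0],[-4.0,-19.2,4.3],30],[[0.1,0.0,0.0],[-4.0,-19.2,4.3],30],[[0.1,0.0,0.0],[-4.0,-19.2,4.3],30],[[0.1,0.0,0.0],[-4.0,-19.2,4.4],30],[[0.1,0.0,0.0],[-4.0,-19.2,4.4],30]]
```

Call:
servo_tool(
  plan=[
    [[0.1,0,0],[-4,-19,0],30],
    [[0.1,0,0],[-4,-19,0],30],
    [[0.1,0,0],[-4,-19,2],30],
    [[0.1,0,0],[-4,-19,4],30],
    [[0.1,0,0],[-4,-19,4],30],
    [[0,0,0],[-4,-19,5],30],
    [[0,0,0],[-4,-19,6],30],
    [[0,0,0],[-4,-19,6],30],
    [[0,0,0],[-4,-19,6],30],
    [[0,0,0],[-4,-19,6],30],
  ],
)

```text
time_s: 23.4
ee_pos: [395.4, 146.6, 150.1]
ee_rot: [-179.6, 0.1, 117.1]
force: [-0.1, -0.2, 0.0]
gripper_width: 47.1
```

Run:
```python
from h import *
w=env.grab_frame("wrist"); save("w14",w["pixels"])
plan([(9,[400,150,15],rot(117))],30)
```

```text
23.45 [392.1 144.9 149.2] [-1.793e+02  1.000e-01  1.171e+02]
[[[-0.1,0.0,0.0],[0.1,1.2,14.9],30],[[-0.1,0.0,0.0],[0.1,1.2,14.9],30],[[-0.1,0.0,0.0],[0.1,1.2,14.9],30],[[-0.1,0.0,0.0],[0.1,1.2,14.9],30],[[-0.1,0.0,0.0],[0.1,1.1,14.9],30],[[-0.1,0.0,0.0],[0.1,1.1,14.9],30],[[-0.1,0.0,0.0],[0.1,1.1,14.9],30],[[-0.1,0.0,0.0],[0.1,1.1,14.9],30],[[-0.1,0.0,0.0],[0.1,1.1,14.9],30]]
```

View pics/w14.png

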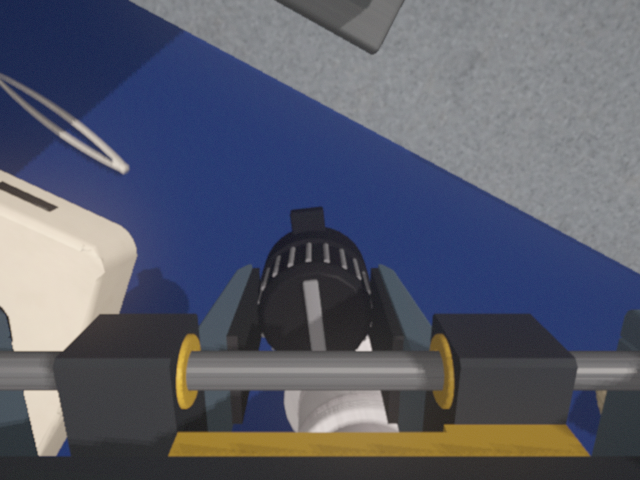

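Call:
servo_tool(
  plan=[
    [[-0.1,0,0],[0,1,15],30],
    [[-0.1,0,0],[0,1,15],30],
    [[-0.1,0,0],[0,1,15],30],
    [[-0.1,0,0],[0,1,15],30],
    [[-0.1,0,0],[0,1,15],30],
    [[-0.1,0,0],[0,1,15],30],
    [[-0.1,0,0],[0,1,13],30],
    [[0,0,0],[0,1,10],30],
    [[0,0,0],[0,0,7],30],
    [[0,0,0],[0,0,0],30],
  ],
)

```text
time_s: 24.7
ee_pos: [402.0, 150.1, 25.5]
ee_rot: [179.8, 0.1, 117.0]
force: [0.4, 0.6, -1.3]
gripper_width: 47.6
```

Run:
```python
from h import *
s=env.state(); print(s["ee_pos"],s["ee_rot"],s["force"])
f=env.grab_frame("scene"); q=proj(f,[400,150,20]).astype(int); print(q); save("s15",crop(f,q[0],q[1],50,7))
```

```text
[401.96347259 150.05094014  25.46540349] [1.79836357e+02 1.09943824e-01 1.17005918e+02] [ 0.39275889  0.56006192 -1.27302901]
[357 273]
```

View pics/s15.png

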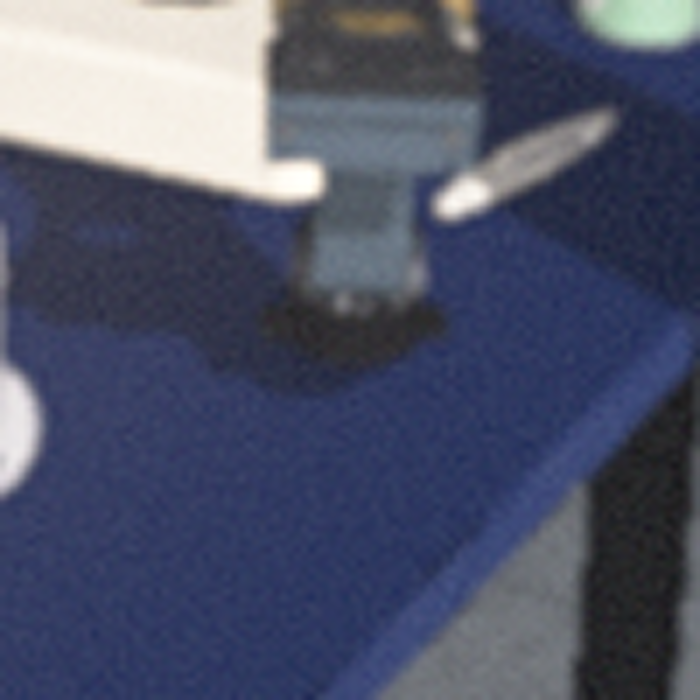

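Call:
servo_tool(
  plan=[
    [[0,0,0],[0,0,5],30],
    [[0,0,0],[0,0,5],30],
    [[0,0,0],[0,0,5],30],
    [[0,0,0],[0,0,4],30],
    [[0,0,0],[0,0,3],30],
    [[0,0,0],[0,0,2],30],
    [[0,0,0],[0,0,2],30],
    [[0,0,0],[0,0,0],30],
    [[0,0,0],[0,0,0],30],
    [[0,0,0],[0,0,0],30],
  ],
)

```text
time_s: 26.0
ee_pos: [403.3, 150.5, -1.0]
ee_rot: [179.6, 0.1, 117.0]
force: [-0.2, 0.7, -0.3]
gripper_width: 47.1
```

Run:
```python
from h import *
for i in range(3):
    f=env.grab_frame("scene"); s=env.state(); print(s["ee_pos"],s["force"])
save("s16",crop(f,357,273,50,7))
```

```text
[403.35214092 150.47880026  -1.03826116] [ 0.34317254 -0.1112978   0.19398294]
[403.32135388 150.45095501  -1.06872797] [ 0.65192355  0.45350139 -0.30909273]
[403.32128129 150.46556661  -1.06702703] [-0.5340657   0.94474751 -0.33006009]
```

View pics/s16.png

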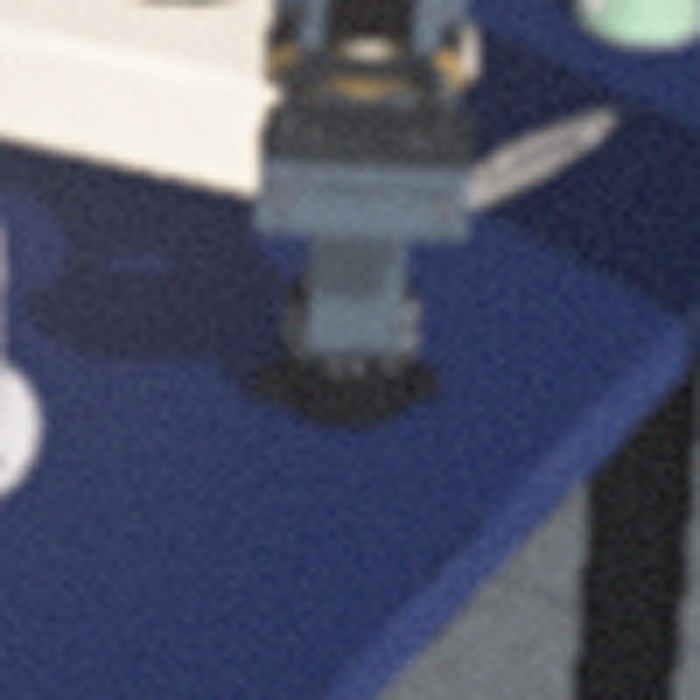

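Call:
servo_tool(
  plan=[
    [[0,0,0],[0,0,1],30],
    [[0,0,0],[0,0,1],30],
    [[0,0,0],[0,0,1],30],
    [[0,0,0],[0,0,1],30],
    [[0,0,0],[0,0,0],30],
    [[0,0,0],[0,0,0],30],
    [[0,0,0],[0,0,0],30],
    [[0,0,0],[0,0,0],30],
    [[0,0,0],[0,0,0],30],
    [[0,0,0],[0,0,0],30],
  ],
)

```text
time_s: 27.4
ee_pos: [403.4, 150.5, -5.3]
ee_rot: [179.6, 0.1, 117.0]
force: [0.6, -0.3, -1.0]
gripper_width: 47.3
```

Call:
servo_tool(
  plan=[
    [[0,0,0],[0,0,0.7],30],
    [[0,0,0],[0,0,0.7],30],
    [[0,0,0],[0,0,0],30],
    [[0,0,0],[0,0,0],30],
    [[0,0,0],[0,0,0],30],
    [[0,0,0],[0,0,0],30],
    [[0,0,0],[0,0,0],30],
    [[0,0,0],[0,0,0],30],
    [[0,0,0],[0,0,0],30],
    [[0,0,0],[0,0,0],30],
  ],
)

```text
time_s: 28.65
ee_pos: [403.6, 150.5, -6.2]
ee_rot: [179.6, 0.1, 117.0]
force: [-0.3, -0.6, 0.4]
gripper_width: 46.9
```

Call:
servo_tool(
  plan=[
    [[0,0,0],[0,0,0.7],30],
    [[0,0,0],[0,0,0],30],
    [[0,0,0],[0,0,0.7],30],
    [[0,0,0],[0,0,0],30],
    [[0,0,0],[0,0,0.5],30],
    [[0,0,0],[0,0,0],30],
    [[0,0,0],[0,0,0],30],
    [[0,0,0],[0,0,0],30],
    [[0,0,0],[0,0,0],30],
    [[0,0,0],[0,0,0],30],
  ],
)

```text
time_s: 29.9
ee_pos: [403.7, 150.5, -6.2]
ee_rot: [179.6, 0.1, 117.0]
force: [-0.7, 0.3, 2.8]
gripper_width: 47.1
```

Run:
```python
from h import *
F=[]
for i in range(4):
    f=env.grab_frame("scene"); s=env.state(); F.append(s["force"])
print(s["ee_pos"],np.mean(F,0)); save("s17",crop(f,357,273,30,12))
```

```text
[403.7258918  150.50288976  -6.21427957] [-0.94177644  0.05788854  3.98231101]
```

View pics/s17.png

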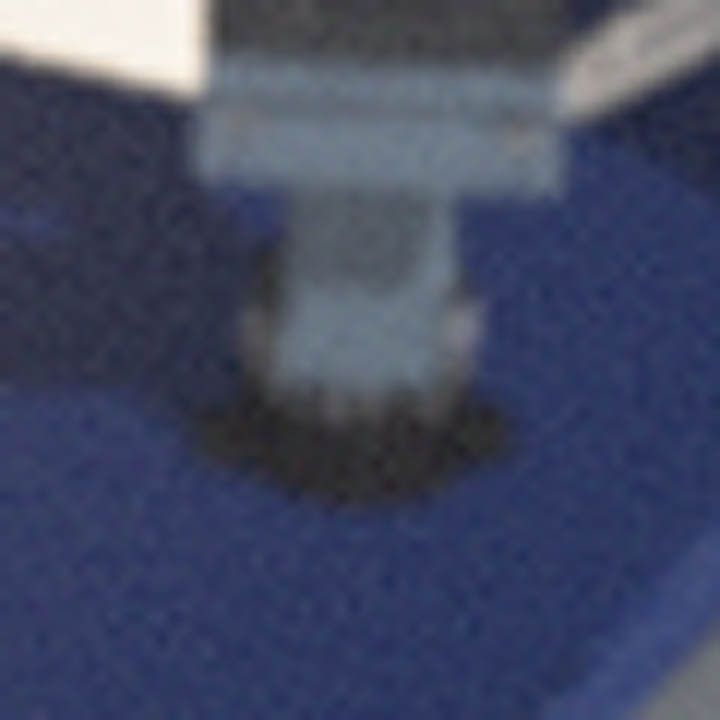

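Contact came exactly at the expected height (TCP z -6.2, about 4 N). Releasing.

Call:
servo_tool(
  plan=[
    [[0,0,0],[0,0,0],50],
    [[0,0,0],[0,0,0],54],
    [[0,0,0],[0,0,0],60],
    [[0,0,0],[0,0,0],70],
    [[0,0,0],[0,0,0],80],
    [[0,0,0],[0,0,0],80],
    [[0,0,0],[0,0,0],80],
    [[0,0,0],[0,0,0],80],
    [[0,0,0],[0,0,0],80],
    [[0,0,0],[0,0,0],80],
  ],
)

```text
time_s: 31.35
ee_pos: [403.9, 150.5, -7.0]
ee_rot: [179.6, 0.2, 117.0]
force: [-0.3, -0.3, 0.5]
gripper_width: 80.1
```

Call:
servo_tool(
  plan=[
    [[0,0,0],[0,0,-5],80],
    [[0,0,0],[0,0,-8],80],
    [[0,0,0],[0,0,-12],80],
    [[0,0,0],[0,0,-20],80],
    [[0,0,0],[0,0,-25],80],
    [[0,0,0],[0,0,-30],80],
    [[0,0,0],[0,0,-35],80],
    [[0,0,0],[0,0,-35],80],
    [[0,0,0],[0,0,-30],80],
    [[0,0,0],[0,0,0],80],
  ],
)

```text
time_s: 32.6
ee_pos: [402.1, 150.3, 206.7]
ee_rot: [179.2, 0.2, 117.0]
force: [-0.5, 0.4, 0.4]
gripper_width: 80.2
```

Run:
```python
from h import *
s=env.state(); print(s["time_s"],s["ee_pos"],s["force"],s["gripper_width"])
f=env.grab_frame("scene"); save("s18",crop(f,330,265,70,5))
w=env.grab_frame("wrist"); save("w18",w["pixels"]); t=env.grab_frame("top"); save("t18",t["pixels"])
```

```text
32.6 [402.14704256 150.25852919 206.66683514] [-0.52614544  0.40968086  0.35537227] 80.20426312556879
```

View pics/s18.png

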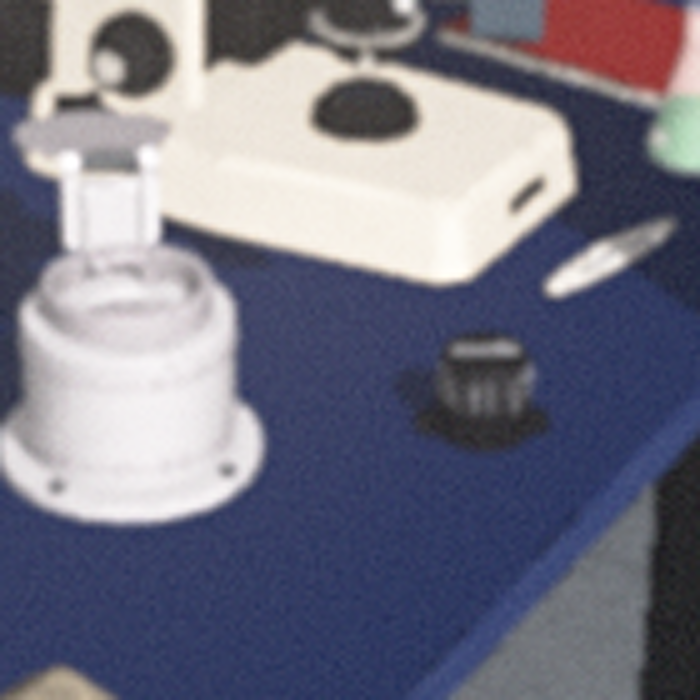

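View pics/t18.png

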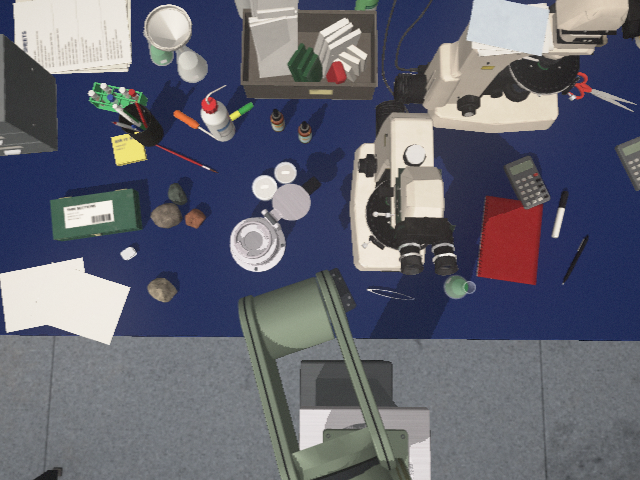

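View pics/w18.png

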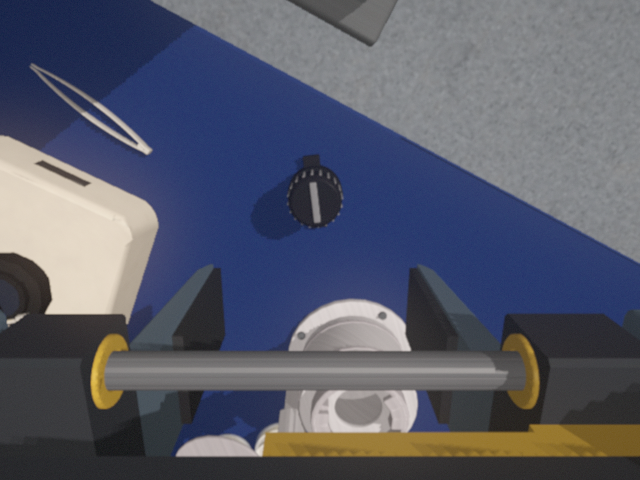

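The scene view shows the cap upright on the bench at about (485,390) in the crop, with the cover folded over at (95,130). Bystanders are in their original pixel positions: rock (162,290), tweezers (390,294), flask (459,287).

Run:
```python
from h import *
print(env.job_done()); print(env.state()["time_s"])
```

```text
the job is handed in; nothing more can be done
None
the job is handed in; nothing more can be done
```

The job is handed in. I pinched the cover by its tongue, swung it about 118° over its hinge and let it fall open. I then turned the cap about 74° anticlockwise, lifted it off and set it on the bare bench at about (403, 150) mm.

**Last checks:** The final pictures (clock at 32.6 s) show:
- The cover is folded over behind its hinge.
- The cap stands upright, knob on top.
- The rock, tweezers and flask are in their original places.
- The arm is clear of everything, with the fingertips about 190 mm above the cap's top and the force reading near zero.

The cap touched the bench at the height I expected, with about 4 N, before I let go. The hand-in reported no verdict.

**What disagreed:**
- **Fingertips:** They end about 30 mm short of the reported TCP. The first pinch closed on air above the tongue. I measured the offset in the images and allowed for it from then on.
- **Canister position:** The top and wrist cameras differed by about 5 mm on the canister's axis. I went mostly by the wrist view, and the grips held.

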